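# Line up the pinch clamps at the sorting stand

## Robot

A 6-joint arm with a two-finger parallel gripper is mounted at the origin on the work surface. World frame = base frame: x ahead of the robot, y to its left, z up, the work surface at z = 0. Lengths are in m, angles in rad, forces in N, time in s.
With the tool pointing down it reaches from about 0.375 to 0.925 m from the base axis. Payload 5.7 kg.
Tool frame: the origin (TCP) lies between the finger pads; the fingertips stand 17 mm ahead of it and the grasp point (between the pads) lies 2 mm behind it; y points along the fingers, z is the direction in which the jaws open and shut, and the axes are right-handed (so a half turn about y gives the same grasp; the last joint's range is limited). The gripper opens to 85 mm and grips with 20 to 120 N. Pads are 22 mm wide; open, the fingers measure 114 mm over their backs; the gripper's body (76 mm by 85 mm) begins 54 mm behind the grasp point. The pads swing forward as they close: fully open they stand 13 mm farther back than shut.
Start: joints at [-1.46, 0.359, 1.51, -0, 1.272, -0.115], TCP at [0.134, -0.585, 0.248] pointing down, gripper open.
Joint ranges: [-2.97, 2.97], [-1.01, 2.36], [0.21, 2.38], [-0.96, 4.11], [0.2, 2.71], [-2.98, 2.98]. Speed limits (rad/s): [2.39, 2.39, 3.14, 3.14, 3.14, 3.14].

## Interface

Orientations are given as a rotation vector (axis times angle).
In Python, from rig import * gives the robot as it stands. The module is installed in compiled form; this text tells all that it offers.
- The arm moves only by the tool jog_arm, never from a script. Its argument "commands" is a list of rows, each a list of 3 entries, a list of its own where there are three numbers: the shift along the tool's x, y, z in m, then the turn about the tool's y in rad, then the finger opening in m, from 0 to 0.0854. In form: [[[dx, dy, dz], turn, fingers], ...]. A call has 1 to 12 rows; each row shifts and turns the commanded pose from where the row before left it, along the tool's axes as they then stand; what a row does not reach is not made up. A row lasts 1/10 s, in which the tool goes at most 50 mm and 8.59 degrees, less where a joint would pass 70% of its speed; a pose out of reach is approached as far as the arm can. A call with a gripper value outside its range is refused whole. The fingers move at their own pace and stop on an object; the grip force is fixed at half the most. Time passes only in rows, so rows that do not move let the fingers close. It gives the time, the measured TCP pose, the force and the opening at its end, in the units of the state.
- state(): the state, without advancing time (a new reading comes with each control period).
- read_camera(name): name is "scene" or "side" or "wrist"; returns a dict with "img" (384x512x3 uint8, blue, green, red), "depth" (384x512 float32, m along the optical axis (not along the pixel's ray), 0 where there is no reading), "fov_y" (degrees; the focal length in pixels is half the picture's height over the tangent of half this angle, whatever the lens; pixels are square), "cx", "cy" (the principal point, pixels), "R" (3x3) and "t" (3): a world point X has camera coordinates R X + t; the wrist camera has in their place "T_tool_cam" (4x4, takes a point from camera to tool coordinates, whose origin is the TCP and whose axes are the tool frame's). Camera axes: x right, y down, z forward; pixel columns grow to the right and rows downward; lengths in m; the calibration is good to about 2 mm. A picture is of the moment at which its call begins: read the wrist's pose just before it.
- hand_in(): hands the job in, once; it reports no verdict.
Trained networks look in a picture, given as the dict that the camera call returned (one of the last four; its "shot" number tells which), for a name from the list of things; names that differ only in an ending like _2 or _b are one class to them, and where a whole thing is asked for, a point or a joint stands for the part that bears it (a point fixed in the world has none). Each returns a list of dicts, best first, with "conf" (0 to 1); they miss things now and then, are a little off and sometimes report something else, mostly with a low value. They report only what shows in the picture. A call takes as long as a camera call. They do not tell look-alikes from the thing itself.
- look_for(target, picture): "uv" ([column, row] in pixels, amid what is visible of it).
- pinpoint(target, picture): "uv" ([column, row] in pixels: a listed point, or the origin of a listed thing).
The state is a dict: "time": time; "joint_pos": joint angles; "qd": joint speeds; "joint_torque": joint torques, N m; "tcp_pos": TCP position; "orientation": TCP orientation; "ft_force": force on the tool from outside, world axes, zero at the start; "moment": the same for the moment, N m; "gripper_width": finger opening in m.
Only numpy, scipy, OpenCV 4.12 (cv2) and the standard library are available. Lean on these libraries where they do the work, as an engineer would, in place of code of your own. Each camera call takes 0.05 s, during which the arm holds its last target. There are 200 camera calls.

## Task

Line up the four teal pinch clamps in an even row under the clear guard: one lying flat in front of each index tab, centred on it, square to the steel back stop and with its far end pushed up against the stop (either end may face it). Leave everything else where it lies, and do not knock the guard.

Things in the scene. Friction and masses are not known exactly. Their poses are not given: they have to be found in the camera images.
- stand: Fixed steel stand. Origin: on the counter, mid-row; x points at the back stop (roughly world +y), y along it (roughly world -x). The stop is a bar 330 mm long (y), 25 mm high, front face at x = +55 mm, with four index tabs (14 mm wide, to 45 mm high) at y = -97.5, -32.5, +32.5, +97.5 mm. A flat white strip with a dark centre line per tab lies before it. Place and yaw vary.
- guard: Clear splash guard with steel front trim, fixed on the stand over the row (same origin and axes): a level sheet, x = -65 to +85 mm, y = -185 to +185 mm, underside 170 mm up (164 mm at two side arms, y = +/-178 mm), top 176 mm, on two 12 mm posts at x = +68, y = +/-178 mm. Open in front (-x) and below.
- bay0 (a point): Point on the counter in front of index tab 0 (stand y = -97.5 mm, x = 0; same axes as the stand): where the origin of a clamp lies when it is centred on the tab, square to the back stop and has its far end against it.
- bay1 (a point): Point on the counter in front of index tab 1 (stand y = -32.5 mm, x = 0; same axes as the stand): where the origin of a clamp lies when it is centred on the tab, square to the back stop and has its far end against it.
- bay2 (a point): Point on the counter in front of index tab 2 (stand y = 32.5 mm, x = 0; same axes as the stand): where the origin of a clamp lies when it is centred on the tab, square to the back stop and has its far end against it.
- bay3 (a point): Point on the counter in front of index tab 3 (stand y = 97.5 mm, x = 0; same axes as the stand): where the origin of a clamp lies when it is centred on the tab, square to the back stop and has its far end against it.
- clamp_a: Teal plastic pinch clamp lying flat: straight-sided bar shape 110 mm long (x), 28 mm wide (y), 22 mm high, 50 g; two arms joined by a solid block at the bow end (+x) and a latch at the tail (-x). Origin: centre of the underside. All four are identical. Starts askew under the front of the guard, on the stand's -y half.
- clamp_b: Teal plastic pinch clamp lying flat: straight-sided bar shape 110 mm long (x), 28 mm wide (y), 22 mm high, 50 g; two arms joined by a solid block at the bow end (+x) and a latch at the tail (-x). Origin: centre of the underside. All four are identical. Starts askew under the front of the guard, on the stand's +y half.
- clamp_c: Teal plastic pinch clamp lying flat: straight-sided bar shape 110 mm long (x), 28 mm wide (y), 22 mm high, 50 g; two arms joined by a solid block at the bow end (+x) and a latch at the tail (-x). Origin: centre of the underside. All four are identical. Starts out on the open counter, nearer the robot.
- clamp_d: Teal plastic pinch clamp lying flat: straight-sided bar shape 110 mm long (x), 28 mm wide (y), 22 mm high, 50 g; two arms joined by a solid block at the bow end (+x) and a latch at the tail (-x). Origin: centre of the underside. All four are identical. Starts out on the open counter, farther from the robot.
- forceps: Bystander: steel ratchet forceps lying flat, 156 mm long (x, finger rings at -x), 62 mm wide at the rings, 10 mm high. Origin: underside, mid-length.
- jar: Bystander: small frosted glass jar with a metal lid, 54 mm across, 53 mm high. Origin: centre of the underside.
- stopper: Bystander: hard rubber stopper standing on its small end, 60 mm across the top, 36 mm high. Origin: centre of the underside.
- dish: Bystander: small steel bowl, 66 mm across, 28 mm high. Origin: centre of the underside.
- cap_tub: Bystander: white plastic tub with a lid, 58 mm across, 54 mm high. Origin: centre of the underside.
There are look-alikes about, which are no part of the job. What is shaped like the clamp_c but brown or pink is not meant.

How it is judged:
By the outcome, as a careful person would: the job done as asked, in the order asked, and still so for the second after the job is handed in, with the robot touching nothing.
It also fails if it takes over 72 s, if anything falls off the work surface, if the arm or the gripper's body presses on something with over 40 N, if the wrist force passes 120 N, or if a joint passes its speed limit or range.

## Working session

There is one attempt and no reset: what is moved stays moved. The work goes in short steps, Python scripts to look and compute and a tool call to move; the robot and the scene stay as the last step left them, time stands still between calls to the robot, and variables do not carry over. Pictures are saved under pics/ and viewed, about 8 in all and at most 12, crops included, and the job is handed in when it is done.

Besides the shell and the picture viewer there is one more tool, called after "Request:" as name(argument=value, ...) on one line, values as JSON. jog_arm: Moves the arm, as the interface text tells. Its arguments: {"type":"object","properties":{"commands":{"type":"array"}},"required":["commands"]}

```bash
mkdir -p pics; ls; cat > h.py <<'E'
import numpy as np, cv2
from rig import *
from scipy.spatial.transform import Rotation as Ro
def f(p): return p["img"].shape[0]/2/np.tan(np.radians(p["fov_y"])/2)
def cam(p,s=None):
    if "R" in p: return np.array(p["R"]),np.array(p["t"])
    T=np.eye(4);T[:3,:3]=Ro.from_rotvec(s["orientation"]).as_matrix();T[:3,3]=s["tcp_pos"]
    W=np.linalg.inv(T@np.array(p["T_tool_cam"]));return W[:3,:3],W[:3,3]
def onplane(p,uv,z,s=None):
    R,t=cam(p,s);uv=np.atleast_2d(uv).astype(float)
    d=np.c_[(uv[:,0]-p["cx"])/f(p),(uv[:,1]-p["cy"])/f(p),np.ones(len(uv))]@R
    c=-R.T@t
    return c+d*((z-c[2])/d[:,2])[:,None]
def proj(p,X,s=None):
    R,t=cam(p,s);c=np.atleast_2d(X)@R.T+t
    return np.c_[c[:,0]/c[:,2]*f(p)+p["cx"],c[:,1]/c[:,2]*f(p)+p["cy"]]
E
python3 - <<'E'
from h import *
s=state();print(s)
for n in ["scene","side","wrist"]:
    p=read_camera(n);cv2.imwrite(f"pics/{n}0.png",p["img"])
    for t in ["clamp_a","bay0","bay1","bay2","bay3","stand","forceps","jar","stopper","dish","cap_tub"]:
        print(n,t,[(np.round(r["uv"]).tolist(),round(r["conf"],2),np.round(onplane(p,r["uv"],0,s)[0][:2],3).tolist()) for r in pinpoint(t,p)][:8])
E
python3 -c "
import cv2,numpy as np
a=[cv2.imread(f'pics/{n}0.png') for n in ['scene','side','wrist']]
print([x.shape for x in a])"
```

```text
pics
{'time': 0.0, 'joint_pos': array([-1.46009042e+00,  3.59475625e-01,  1.51143895e+00, -1.49339914e-05,
        1.27250577e+00, -1.15145035e-01]), 'qd': array([ 6.18499708e-04, -3.29107603e-05, -2.96932620e-05,  5.27767681e-04,
       -7.70842545e-04,  1.10630654e-03]), 'joint_torque': array([-1.21844856e-03, -5.27627599e+01, -2.78623188e+01, -5.64238780e-04,
        1.29926990e-02, -1.88706650e-05]), 'tcp_pos': array([ 0.13424998, -0.58411727,  0.24746857]), 'orientation': array([-0.23838652,  2.10382317, -2.09995687]), 'ft_force': array([ 0.35823978, -0.03928604,  0.11480383]), 'moment': array([-0.01271944,  0.00244758,  0.06304105]), 'gripper_width': 0.08549417706928665}
scene clamp_a [([129.0, 204.0], 0.96, [0.311, -0.257]), ([218.0, 254.0], 0.95, [0.62, -0.205]), ([268.0, 169.0], 0.78, [0.458, 0.143]), ([305.0, 197.0], 0.72, [0.621, 0.119]), ([173.0, 221.0], 0.72, [0.449, -0.211]), ([73.0, 231.0], 0.56, [0.31, -0.417])]
scene bay0 [([323.0, 197.0], 0.84, [0.658, 0.155]), ([268.0, 169.0], 0.64, [0.455, 0.146]), ([306.0, 193.0], 0.6, [0.613, 0.133]), ([289.0, 182.0], 0.58, [0.5
[... 1899 characters left out ...]
 0.149]), ([243.0, 255.0], 0.63, [0.474, 0.156]), ([178.0, 231.0], 0.59, [0.669, 0.138]), ([210.0, 245.0], 0.28, [0.562, 0.155])]
side stand [([209.0, 246.0], 0.65, [0.564, 0.159])]
side forceps [([304.0, 142.0], 0.68, [0.538, -0.462]), ([221.0, 355.0], 0.32, [0.39, 0.418])]
side jar [([289.0, 203.0], 0.82, [0.451, -0.088]), ([216.0, 355.0], 0.38, [0.397, 0.421])]
side stopper [([250.0, 170.0], 0.46, [0.627, -0.211])]
side dish []
side cap_tub [([218.0, 357.0], 0.94, [0.392, 0.423])]
wrist clamp_a []
wrist bay0 []
wrist bay1 []
wrist bay2 []
wrist bay3 []
wrist stand []
wrist forceps []
wrist jar []
wrist stopper []
wrist dish []
wrist cap_tub []
[(384, 512, 3), (384, 512, 3), (384, 512, 3)]
```

```bash
python3 -c "
import cv2
a=cv2.imread('pics/scene0.png');b=cv2.imread('pics/side0.png')
cv2.imwrite('pics/s1.png',cv2.resize(a[120:320,40:380],(800,470),interpolation=3))
cv2.imwrite('pics/s2.png',cv2.resize(b[130:300,120:400],(800,486),interpolation=3))"
```

```text
(no output)
```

View pics/s1.png

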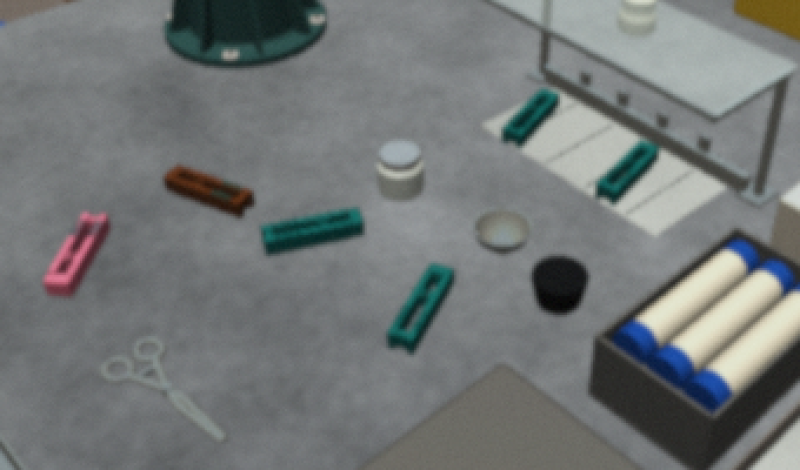

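View pics/s2.png

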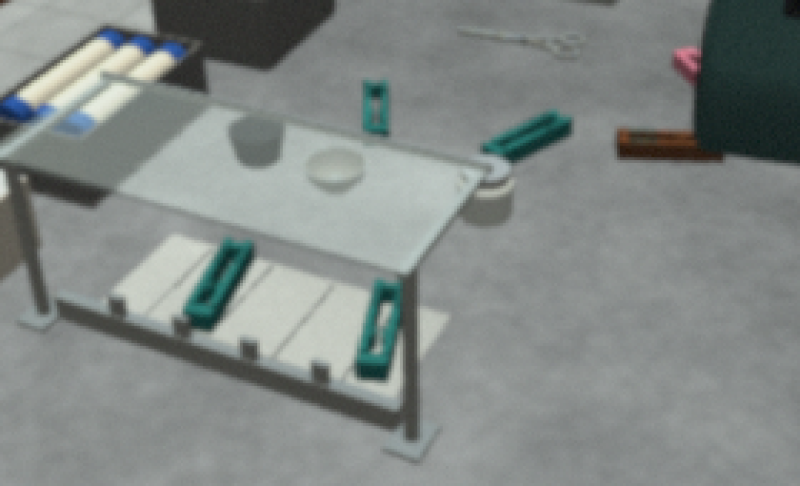

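s1 (crop, scene = 40+u/2.35, 120+v/2.35): teal clamps are at scene px (173,218) = c, (219,250) = d, and (265,169) and (307,192) under the guard (b, a). The look-alikes are brown (129,200) and pink (73,228), which I leave out. s2 confirms the four teal ones and shows the strip, the tabs and the guard's open front towards −y.

```bash
cat >> h.py <<'E'
def teal(p,s=None,minpix=40):
    """rects of teal tops (z 10..30mm): centre xy, long-axis angle deg, size"""
    hsv=cv2.cvtColor(p["img"],cv2.COLOR_BGR2HSV)
    m=cv2.inRange(hsv,(78,90,40),(98,255,255))
    n,l,st,_=cv2.connectedComponentsWithStats(m)
    out=[]
    for i in range(1,n):
        if st[i,4]<minpix: continue
        v,u=np.nonzero(l==i)
        X=onplane(p,np.c_[u,v],0.022,s)[:,:2]
        z=p["depth"][v,u];R,t=cam(p,s)
        c=np.c_[(u-p["cx"])/f(p)*z,(v-p["cy"])/f(p)*z,z];W=(c-t)@R
        k=(z>0)&(abs(W[:,2]-.022)<.006)
        if k.sum()<20: k=np.ones(len(u),bool)
        (cx,cy),(w,h),a=cv2.minAreaRect((X[k]*1000).astype(np.float32))
        if w<h: w,h,a=h,w,a+90
        out.append((round(cx/1000,4),round(cy/1000,4),round((a+90)%180-90,1),round(w),round(h),int(k.sum()),[int(u.mean()),int(v.mean())]))
    return out
def axes(s): return Ro.from_rotvec(s["orientation"]).as_matrix()
def go(s,xyz,jaw=None):
    """tool-axis shift to world xyz; then turn about y so that tool z lies along world angle jaw (deg)"""
    M=axes(s);d=M.T@(np.array(xyz)-s["tcp_pos"]);print("t",round(s["time"],2),"tcp",np.round(s["tcp_pos"],4),"jaw",np.round(np.degrees(np.arctan2(M[1,2],M[0,2])),2),"F",np.round(s["ft_force"],1),"w",round(s["gripper_width"],4),"shift",np.round(d,4))
    if jaw is not None:
        e=(jaw-np.degrees(np.arctan2(M[1,2],M[0,2]))+90)%180-90
        print("turn",round(np.radians(-e),3),"(y down => -yaw)")
E
python3 - <<'E'
from h import *
s=state();print(np.round(axes(s),3));go(s,(.45,-.21,.2))
for n in ["scene","side"]:
    p=read_camera(n); 
    for r in teal(p): print(n,r)
    print("cam centre",-p["R"].T@p["t"])
p=read_camera("wrist");print(p["fov_y"],p["cx"],p["cy"],np.round(p["T_tool_cam"],3))
E
```

```text
[[-0.975 -0.     0.224]
 [-0.224  0.    -0.975]
 [-0.    -1.    -0.   ]]
t 1.8 tcp [ 0.1343 -0.5848  0.2483] jaw -77.06 F [ 0.5 -0.8 -0.7] w 0.0853 shift [-0.3916  0.0483 -0.2945]
scene (-0.7993, 0.3772, -35.1, 344, 119, 197, [112, 42])
scene (-0.5791, 0.3151, -25.8, 280, 68, 211, [131, 57])
scene (-0.3878, 0.4561, -59.5, 227, 34, 53, [181, 59])
scene (0.0549, -0.0486, 47.2, 200, 78, 123, [140, 133])
scene (0.4674, 0.1194, -74.5, 114, 28, 158, [265, 168])
scene (0.6242, 0.12, -80.1, 113, 29, 194, [306, 192])
scene (0.4556, -0.2151, 64.1, 108, 37, 291, [172, 217])
scene (0.6248, -0.2057, -65.1, 113, 30, 321, [218, 250])
cam centre [ 1.19150043 -0.68393403  0.75575929]
side (0.5373, -2.4701, -83.9, 1783, 182, 454, [399, 25])
side (0.2794, -2.4351, -85.7, 2036, 211, 690, [433, 30])
side (0.3761, -1.2441, -82.3, 617, 105, 343, [390, 78])
side (0.2214, -1.1141, -86.9, 769, 92, 379, [421, 94])
side (0.3008, -0.6587, -82.2, 621, 90, 604, [381, 129])
side (0.1716, -0.7506, -86.4, 153, 23, 46, [424, 121])
side (0.1984, -0.6181, 80.1, 118, 46, 60, [412, 133])
side (-0.0324, -0.6693, -90.0, 80,
[... 460 characters left out ...]
de (0.615, 0.1291, -79.8, 115, 30, 260, [195, 228])
side (0.087, -0.0402, 78.1, 127, 22, 86, [426, 242])
side (0.4577, 0.1286, -73.6, 113, 28, 239, [252, 245])
side (0.01, -0.0878, 79.2, 75, 17, 56, [460, 237])
side (0.0836, 0.0495, 35.4, 38, 24, 31, [421, 264])
side (-0.0532, 0.0249, 84.7, 64, 18, 58, [488, 274])
side (-0.068, 0.0507, 36.6, 39, 19, 38, [500, 285])
side (0.0371, 0.1117, -31.5, 39, 27, 59, [441, 290])
side (-0.0471, 0.0959, 78.0, 37, 16, 26, [486, 299])
cam centre [0.11496697 0.82643122 0.67370952]
59.05919094394118 252.35333445456106 193.31511916327247 [[-0.     0.965  0.261 -0.066]
 [ 0.    -0.261  0.965 -0.126]
 [ 1.     0.    -0.     0.001]
 [ 0.     0.     0.     1.   ]]
```

Request:
jog_arm(commands=[[[-0.0331,-0.0033,-0.028],0,0.0854],[[-0.0331,-0.0033,-0.028],0,0.0854],[[-0.0331,-0.0033,-0.028],0,0.0854],[[-0.0331,-0.0033,-0.028],0,0.0854],[[-0.0331,-0.0033,-0.028],0,0.0854],[[-0.0331,-0.0033,-0.028],0,0.0854],[[-0.0331,-0.0033,-0.028],0,0.0854],[[-0.0331,-0.0033,-0.028],0,0.0854],[[-0.0331,-0.0033,-0.028],0,0.0854],[[-0.0331,-0.0033,-0.028],0,0.0854],[[-0.0331,-0.0033,-0.028],0,0.0854],[[-0.0331,-0.0033,-0.028],0,0.0854]])

```text
time: 3.15
tcp_pos: [0.4471, -0.1668, 0.2883]
orientation: [-0.238, 2.101, -2.102]
ft_force: [-0.1, 0.2, -1.3]
gripper_width: 0.0852
```

Request:
jog_arm(commands=[[[-0.0331,-0.0033,-0.028],0,0.0854],[[-0.0331,-0.0033,-0.028],0,0.0854],[[-0.0331,-0.0033,-0.028],0,0.0854],[[-0.0331,-0.0033,-0.028],0,0.0854],[[0,0,0],0.105,0.0854],[[0,0,0],0.105,0.0854],[[0,0,0],0.105,0.0854],[[0,0,0],0,0.0854]])

```text
time: 3.95
tcp_pos: [0.5502, -0.0293, 0.3011]
orientation: [-0.097, -2.176, 2.175]
ft_force: [0.0, 0.3, -0.0]
gripper_width: 0.0851
```

```bash
python3 - <<'E'
from h import *
s=state();go(s,(.55,-.03,.3),265);print(s["joint_pos"].round(2))
p=read_camera("wrist");cv2.imwrite("pics/w1.png",cv2.resize(p["img"],(800,600)))
np.savez("w1.npz",**{k:v for k,v in p.items()},tcp_pos=s["tcp_pos"],orientation=s["orientation"])
for r in teal(p,s,400): print(r)
for t in ["bay0","stand"]: print([(np.round(r["uv"]).tolist(),round(r["conf"],2),np.round(onplane(p,r["uv"],0,s)[0][:2],3).tolist()) for r in pinpoint(t,p)])
E
```

```text
t 3.95 tcp [ 0.5502 -0.0293  0.3011] jaw -95.14 F [ 0.   0.3 -0. ] w 0.0851 shift [0.0001 0.0011 0.0007]
turn -0.002 (y down => -yaw)
[-0.18  0.24  1.54  0.    1.35  1.48]
(0.62, -0.2031, -64.9, 111, 28, 1743, [397, 84])
(0.6213, 0.1092, -79.2, 85, 27, 1055, [129, 107])
(0.4509, -0.2126, 64.6, 111, 28, 1290, [399, 221])
(0.466, 0.1089, -73.7, 87, 28, 785, [153, 230])
[([116.0, 179.0], 0.95, [0.536, 0.148]), ([125.0, 225.0], 0.95, [0.472, 0.148]), ([97.0, 72.0], 0.89, [0.666, 0.144]), ([110.0, 132.0], 0.7, [0.595, 0.144])]
[([111.0, 158.0], 0.89, [0.564, 0.149]), ([127.0, 225.0], 0.69, [0.472, 0.145])]
```

View pics/w1.png

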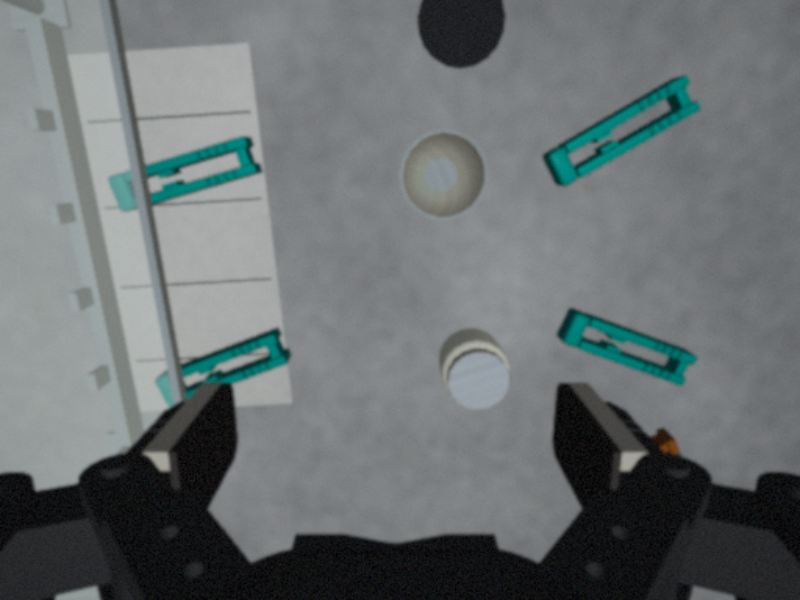

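```bash
python3 - <<'E'
from h import *
p=dict(np.load("w1.npz"));s=p
p["fov_y"]=float(p["fov_y"])
k=.64
L=[[(88,121),(250,112)],[(105,208),(260,198)],[(122,287),(270,279)],[(137,360),(190,357)]]
# refine: darkest along line normals
g=cv2.GaussianBlur(cv2.cvtColor(p["img"],cv2.COLOR_BGR2GRAY),(0,0),.8).astype(float)
mid=[]
for a,b in L:
    a=np.array(a)*k;b=np.array(b)*k;P=[]
    for t in np.linspace(.05,.95,40):
        c=a+t*(b-a)
        col=g[int(round(c[1]))-4:int(round(c[1]))+5,int(round(c[0]))]
        w=np.clip(np.median(col)-col-4,0,None)
        if w.sum()>8: P.append([round(c[0]),round(c[1])-4+(w*np.arange(9)).sum()/w.sum()])
    P=np.array(P)
    W=onplane(p,P,0.0005,s)[:,:2]
    vx,vy,x0,y0=cv2.fitLine((W*1000).astype(np.float32),cv2.DIST_HUBER,0,.1,.01).ravel()
    if vy<0: vx,vy=-vx,-vy
    mid.append((x0,y0));print(len(P),np.degrees(np.arctan2(vy,vx)).round(2),x0.round(1),y0.round(1), "y range",W[:,1].min().round(3),W[:,1].max().round(3))
for q in [(68,55),(145,410),(40,20),(115,400),(248,43),(291,403)]:
    print(q,onplane(p,np.array(q)*k,0,s)[0][:2].round(4),onplane(p,np.array(q)*k,.025,s)[0][:2].round(4))
th=np.radians(85.)
# guard front trim at z=.173: px
for q in [(105,0),(150,230),(175,370)]: print("trim",onplane(p,np.array(q)*k,.17,s)[0][:2].round(4))
for n in ["tabs"]:
    for q in [(44,120),(65,213),(83,298),(99,378)]: print("tab top",onplane(p,np.array(q)*k,.045,s)[0][:2].round(4))
E
```

```text
37 88.32 662.5 129.5 y range 0.076 0.187
32 86.64 597.8 120.5 y range 0.079 0.19
35 88.38 532.5 138.7 y range 0.08 0.191
33 79.23 467.6 181.7 y range 0.156 0.197
(68, 55) [0.7116 0.1981] [0.706  0.1844]
(145, 410) [0.422  0.2024] [0.4334 0.1884]
(40, 20) [0.7365 0.2126] [0.7295 0.198 ]
(115, 400) [0.4339 0.2266] [0.4445 0.2112]
(248, 43) [0.7078 0.0637] [0.7024 0.0579]
(291, 403) [0.4172 0.0728] [0.4289 0.0664]
trim [0.6938 0.0831]
trim [0.5934 0.0846]
trim [0.5204 0.0868]
tab top [0.6629 0.1999]
tab top [0.5997 0.2015]
tab top [0.5369 0.2039]
tab top [0.4725 0.2071]
```

```bash
python3 - <<'E'
from h import *
p=dict(np.load("w1.npz"));s=p;p["fov_y"]=float(p["fov_y"]);k=.64
for n,q,z in [("dish",(443,174),.028),("jar",(478,378),.053),("stop",(461,20),.036),("atail",(253,156),.022),("btail",(284,344),.022),("a arm ends",(249,140),.022),("a arm ends",(259,170),.022)]:
    print(n,onplane(p,np.array(q)*k,z,s)[0][:2].round(4))
E
```

```text
dish [ 0.6021 -0.071 ]
jar [ 0.4498 -0.0855]
stop [ 0.7012 -0.0889]
atail [0.6273 0.0672]
btail [0.4797 0.0655]
a arm ends [0.6387 0.0683]
a arm ends [0.6169 0.0643]
```

```bash
python3 - <<'E'
from h import *
s=state();go(s,(.55,-.03,.3),268.2)
ims=[]
for n in ["scene","side"]:
    p=read_camera(n);u,v=proj(p,s["tcp_pos"])[0].astype(int);print(n,u,v)
    M=axes(s)
    for h in [0,.05,.1,.15,.2,.25]: print(h,proj(p,s["tcp_pos"]+np.array([0,0,h]))[0].round(),end=" ")
    x0=max(0,min(u-65,512-130));y0=max(0,v-120)
    ims.append(cv2.resize(p["img"][y0:y0+150,x0:x0+130],(390,450),interpolation=2));print("crop",x0,y0)
    # point cloud of gripper
    R,t=cam(p);vv,uu=np.mgrid[y0:y0+150,x0:x0+130];z=p["depth"][y0:y0+150,x0:x0+130]
    c=np.stack([(uu-p["cx"])/f(p)*z,(vv-p["cy"])/f(p)*z,z],-1)[z>0];W=((c-t)@R-s["tcp_pos"])@M
    k=(abs(W[:,0])<.15)&(abs(W[:,2])<.15)
    W=W[k]
    for y in np.arange(-.26,.02,.02):
        q=W[(W[:,1]>y)&(W[:,1]<y+.02)]
        if len(q)>3: print("h %.2f..%.2f x %s z %s n %d"%(-y-.02,-y,np.percentile(q[:,0],[2,98]).round(3),np.percentile(q[:,2],[2,98]).round(3),len(q)))
cv2.imwrite("pics/g1.png",np.hstack(ims))
E
```

```text
t 4.1 tcp [ 0.5501 -0.0296  0.3011] jaw -94.98 F [ 0.4 -0.5 -0.5] w 0.0856 shift [0.0001 0.0011 0.0004]
turn -0.055 (y down => -yaw)
scene 252 107
0 [252. 107.] 0.05 [253.  87.] 0.1 [253.  65.] 0.15 [254.  42.] 0.2 [254.  17.] 0.25 [255.  -9.] crop 187 0
h 0.24..0.26 x [-0.04  -0.013] z [0.002 0.036] n 37
h 0.22..0.24 x [-0.039  0.011] z [-0.019  0.038] n 400
h 0.20..0.22 x [-0.039  0.011] z [-0.02   0.038] n 383
h 0.18..0.20 x [-0.041  0.012] z [-0.021  0.039] n 386
h 0.16..0.18 x [-0.041  0.014] z [-0.019  0.039] n 311
h 0.14..0.16 x [-0.039  0.018] z [-0.024  0.037] n 391
h 0.12..0.14 x [-0.039  0.012] z [-0.02   0.038] n 328
h 0.10..0.12 x [-0.039  0.01 ] z [-0.018  0.064] n 216
h 0.08..0.10 x [-0.021  0.008] z [-0.066  0.069] n 525
h 0.06..0.08 x [-0.02   0.012] z [-0.067  0.071] n 441
h 0.04..0.06 x [-0.018  0.009] z [-0.071  0.074] n 356
h 0.02..0.04 x [-0.014  0.008] z [-0.056  0.057] n 146
h 0.00..0.02 x [-0.014  0.009] z [-0.057  0.057] n 151
h -0.02..0.00 x [-0.012  0.01 ] z [-0.048  0.05 ] n 19
side 243 102
0 [243. 103.] 0.05 [243.  82.] 0.1 [242.  60.] 0.15 [241.  37.] 0.2 [240.  12.] 0.25 [239. -14.] crop 178 0
h 0.22..0.24 x [-0.023  0.038] z [-0.039  0.002] n 162
h 0.20..0.22 x [-0.026  0.038] z [-0.039  0.008] n 383
h 0.18..0.20 x [-0.025  0.039] z [-0.04   0.009] n 387
h 0.16..0.18 x [-0.02   0.039] z [-0.039  0.008] n 285
h 0.14..0.16 x [-0.027  0.038] z [-0.038  0.014] n 373
h 0.12..0.14 x [-0.023  0.038] z [-0.039  0.011] n 330
h 0.10..0.12 x [-0.017  0.037] z [-0.067  0.011] n 221
h 0.08..0.10 x [-0.01  0.02] z [-0.07   0.064] n 396
h 0.06..0.08 x [-0.01   0.018] z [-0.074  0.069] n 348
h 0.04..0.06 x [-0.011  0.016] z [-0.075  0.069] n 239
h 0.02..0.04 x [-0.009  0.012] z [-0.058  0.049] n 154
h 0.00..0.02 x [-0.01   0.012] z [-0.057  0.046] n 141
h -0.02..0.00 x [-0.009  0.005] z [-0.05   0.045] n 8
```

View pics/g1.png

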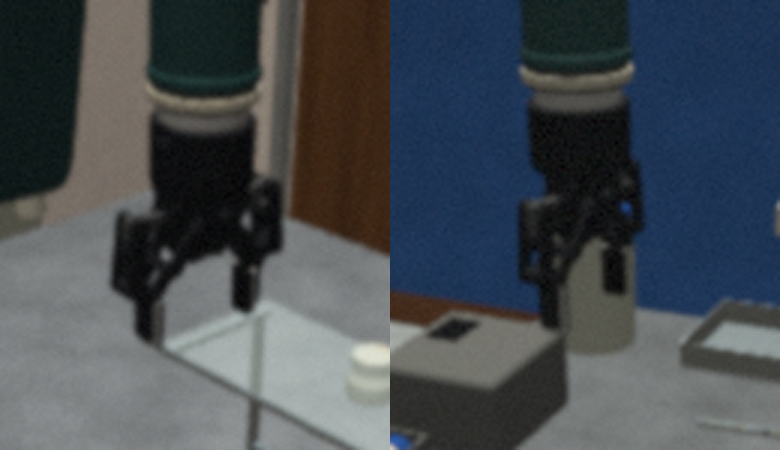

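g1 shows that only the wrist cylinder (about 42 mm radius) stands above the sheet level; no camera body sticks out. The knuckles (±72 mm) stay below it at pushing height. I'll press a's tail with a fingertip and drag it out.

Request:
jog_arm(commands=[[[-0.0058,0.0435,-0.0037],0,0.0854],[[-0.0058,0.0435,-0.0037],0,0.0854],[[-0.0058,0.0435,-0.0037],0,0.0854],[[-0.0058,0.0435,-0.0037],0,0.0854],[[-0.0058,0.0435,-0.0037],0,0.0854],[[-0.0058,0.0435,-0.0037],0,0.0854],[[0,0,0],0.0875,0.0854],[[0,0,0],0.0875,0.0854],[[0,0,0],0.0875,0.0854],[[0,0,0],0.0875,0.0854],[[0,0,0],0,0.0854]])

```text
time: 5.3
tcp_pos: [0.587, -0.0107, 0.0401]
orientation: [-0.442, -1.978, 1.978]
ft_force: [-0.5, -0.2, -0.1]
gripper_width: 0.0854
```

Request:
jog_arm(commands=[[[0,0,-0.0225],0,0.0854],[[0,0,-0.0225],0,0.0854],[[0,0.006,0],0,0.0854],[[0,0.005,0],0,0.0854],[[0,0.002,0],0,0.0854],[[0,0,0],0,0.0854]])

```text
time: 5.9
tcp_pos: [0.605, 0.0295, 0.0264]
orientation: [-0.44, -1.977, 1.978]
ft_force: [-0.2, 0.9, 0.2]
gripper_width: 0.0858
```

```bash
python3 - <<'E'
from h import *
s=state();go(s,(.6056,.0309,.026),245)
E
```

```text
t 5.9 tcp [0.605  0.0295 0.0264] jaw -115.17 F [-0.2  0.9  0.2] w 0.0858 shift [ 0.      0.0004 -0.0015]
turn -0.003 (y down => -yaw)
```

Request:
jog_arm(commands=[[[0,0.002,0],0,0.0854],[[0,0,0],0,0.0854]])

```text
time: 6.1
tcp_pos: [0.6056, 0.0296, 0.0258]
orientation: [-0.441, -1.978, 1.978]
ft_force: [-2.3, -1.3, 5.7]
gripper_width: 0.0852
```

Request:
jog_arm(commands=[[[0,0.001,0],0,0.0854],[[0,0,0],0,0.0854]])

```text
time: 6.3
tcp_pos: [0.6057, 0.0295, 0.0256]
orientation: [-0.442, -1.978, 1.978]
ft_force: [-4.0, -0.5, 11.4]
gripper_width: 0.0856
```

Request:
jog_arm(commands=[[[0,0.001,0],0,0.0854],[[0,0,0],0,0.0854]])

```text
time: 6.5
tcp_pos: [0.6059, 0.0295, 0.0254]
orientation: [-0.442, -1.978, 1.979]
ft_force: [-6.6, -2.2, 18.7]
gripper_width: 0.0853
```

Request:
jog_arm(commands=[[[0.0026,0,0.0073],0,0.0854],[[0.0026,0,0.0073],0,0.0854],[[0.0026,0,0.0073],0,0.0854],[[0,0,0],0,0.0854]])

```text
time: 6.9
tcp_pos: [0.5886, 0.0129, 0.0232]
orientation: [-0.441, -1.977, 1.978]
ft_force: [-0.1, -0.1, 0.2]
gripper_width: 0.0853
```

```bash
python3 - <<'E'
from h import *
s=state();go(s,(.6056,.0309,.026),245)
for n in ["scene","side"]:
    for r in teal(read_camera(n)):
        if .55<r[0]<.68 and .05<r[1]<.16: print(n,r)
E
```

```text
t 6.9 tcp [0.5886 0.0129 0.0232] jaw -115.21 F [-0.1 -0.1  0.2] w 0.0853 shift [-0.0077 -0.0028 -0.0235]
turn -0.004 (y down => -yaw)
scene (0.6029, 0.1188, -58.2, 112, 26, 111, [300, 189])
side (0.5946, 0.1277, -58.9, 114, 24, 179, [203, 231])
```

Request:
jog_arm(commands=[[[0,-0.01,0.02],0,0.0854],[[0,-0.01,0.02],0,0.0854],[[0,-0.0385,0],0,0.0854],[[0,-0.0385,0],0,0.0854],[[0.0041,0,0.0382],0,0.0854],[[0.0041,0,0.0382],0,0.0854],[[0.0041,0,0.0382],0,0.0854],[[0.0041,0,0.0382],0,0.0854],[[0.0041,0,0.0382],0,0.0854],[[0.0041,0,0.0382],0,0.0854],[[0.0041,0,0.0382],0,0.0854],[[0,0,0],-0.1425,0.0854]])

```text
time: 8.2
tcp_pos: [0.4315, -0.2559, 0.1201]
orientation: [-0.31, -2.06, 2.062]
ft_force: [0.9, -0.2, 0.5]
gripper_width: 0.0854
```

Request:
jog_arm(commands=[[[0,0,0],-0.1425,0.0854],[[0,0,0],-0.1425,0.0854],[[0,0,0],-0.1425,0.0854],[[0,0,0],-0.1425,0.0854],[[0,0,0],-0.1425,0.0854],[[0,0,0],-0.1425,0.0854],[[0,0,0],-0.1425,0.0854],[[0,0,0],-0.1425,0.0854],[[0,0,0],-0.1425,0.0854],[[0,0,0],-0.1425,0.0854],[[0,0,0],0,0.0854]])

```text
time: 9.3
tcp_pos: [0.4331, -0.2522, 0.1199]
orientation: [-0.967, 1.526, -1.526]
ft_force: [-0.2, 0.2, -0.6]
gripper_width: 0.0855
```

```bash
python3 - <<'E'
from h import *
s=state();go(s,(.4316,-.2533,.018),-25.4)
p=read_camera("wrist");cv2.imwrite("pics/w2.png",p["img"])
for r in teal(p,s,400): print(r)
E
```

```text
t 9.3 tcp [ 0.4331 -0.2522  0.1199] jaw -25.27 F [-0.2  0.2 -0.6] w 0.0855 shift [ 0.0016  0.1019 -0.0009]
turn 0.002 (y down => -yaw)
(0.6153, -0.2113, -64.5, 51, 21, 1276, [486, 25])
(0.4494, -0.2138, 64.7, 108, 27, 4713, [248, 128])
```

View pics/w2.png

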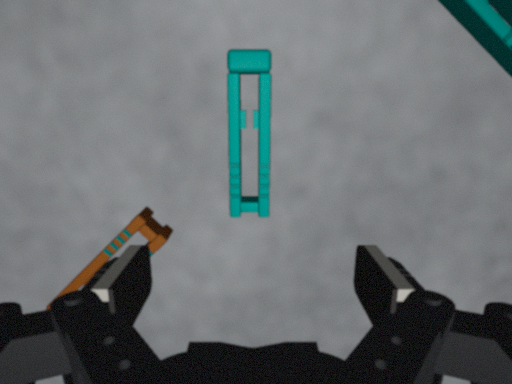

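Request:
jog_arm(commands=[[[0.003,0,-0.001],0,0.05],[[0,0,0],0,0.05],[[0,0.033,0],0,0.05],[[0,0.033,0],0,0.05],[[0,0.02,0],0,0.05],[[0,0.015,0],0,0.05],[[0,0,0],0,0.0],[[0,0,0],0,0.0],[[0,0,0],0,0.0],[[0,0,0],0,0.0],[[0,0,0],0,0.0]])

```text
time: 10.45
tcp_pos: [0.4312, -0.255, 0.0198]
orientation: [-0.966, 1.526, -1.528]
ft_force: [0.0, -0.8, -0.8]
gripper_width: 0.0266
```

Request:
jog_arm(commands=[[[0,-0.035,0],0,0.0],[[0,-0.035,0],0,0.0],[[-0.0395,0,0.0103],0,0.0],[[-0.0395,0,0.0103],0,0.0],[[-0.0395,0,0.0103],0,0.0],[[-0.0395,0,0.0103],0,0.0],[[-0.0395,0,0.0103],0,0.0],[[-0.0395,0,0.0103],0,0.0],[[-0.0395,0,0.0103],0,0.0],[[-0.0395,0,0.0103],0,0.0],[[-0.0395,0,0.0103],0,0.0]])

```text
time: 11.55
tcp_pos: [0.6675, 0.0285, 0.0895]
orientation: [-0.966, 1.527, -1.527]
ft_force: [0.7, -0.2, -1.4]
gripper_width: 0.0262
```

Request:
jog_arm(commands=[[[0,0,0],-0.1367,0.0],[[0,0,0],-0.1367,0.0],[[0,0,0],-0.1367,0.0],[[0,0,0],0,0.0]])

```text
time: 11.95
tcp_pos: [0.6666, 0.0272, 0.0893]
orientation: [-1.194, 1.232, -1.232]
ft_force: [0.7, 1.4, -1.2]
gripper_width: 0.0268
```

```bash
python3 - <<'E'
from h import *
s=state();go(s,(.667,.0268,.021),-1.8);print(s["joint_pos"].round(2))
p=read_camera("wrist");cv2.imwrite("pics/w3.png",p["img"])
for r in teal(p,s,400): print(r)
E
```

```text
t 11.95 tcp [0.6666 0.0272 0.0893] jaw -1.77 F [ 0.7  1.4 -1.2] w 0.0268 shift [0.0004 0.0683 0.0004]
turn 0.0 (y down => -yaw)
[-0.06  0.61  1.5   0.    1.02 -0.03]
(0.5927, 0.1162, -57.6, 76, 11, 1853, [100, 52])
(0.606, 0.1255, -57.4, 47, 10, 1282, [129, 34])
(0.6683, 0.0996, 88.5, 85, 42, 8312, [251, 72])
(0.6238, 0.0816, 31.8, 27, 15, 845, [173, 123])
(0.6658, 0.002, 88.2, 55, 44, 4311, [252, 253])
```

View pics/w3.png

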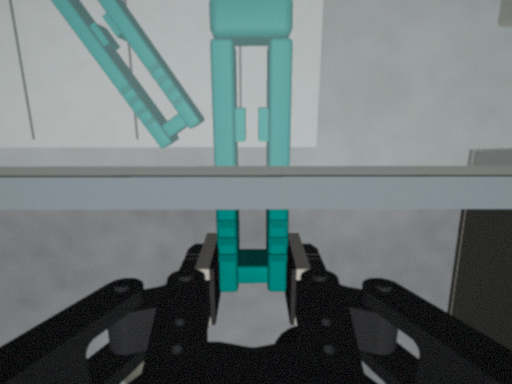

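Request:
jog_arm(commands=[[[0,0.034,0],0,0.0],[[0,0.034,0],0,0.0],[[0,0,0],0,0.0],[[0,0,-0.009],0,0.0],[[0,0,-0.009],0,0.0],[[0,0,-0.009],0,0.0],[[0,0,-0.009],0,0.0],[[0,0,-0.009],0,0.0],[[0,0,-0.009],0,0.0],[[0,0,-0.009],0,0.0],[[0,0,0],0,0.0]])

```text
time: 13.1
tcp_pos: [0.6017, 0.0292, 0.021]
orientation: [-1.195, 1.235, -1.232]
ft_force: [0.2, 0.1, -1.3]
gripper_width: 0.0264
```

```bash
cat >> h.py <<'E'
O=np.array([.5657,.1465]);TH=np.radians(88.2);SX=np.array([np.cos(TH),np.sin(TH)]);SY=np.array([-SX[1],SX[0]])
def st(xy): d=np.array(xy)[:2]-O; return np.round([d@SX*1000,d@SY*1000],1)
def row(p,s=None,mp=40):
    for r in teal(p,s,mp):
        if .38<r[0]<.74 and -.08<r[1]<.25: print("  teal",r[:2],"stand",st(r[:2]),"yaw",round((r[2]-88.2+90)%180-90,1),r[3:])
E
python3 - <<'E'
from h import *
s=state();go(s,(.604,.0288,.021),-1.8);print(st(s["tcp_pos"]))
for n in ["scene","side"]: print(n);row(read_camera(n))
E
```

```text
t 13.1 tcp [0.6017 0.0292 0.021 ] jaw -1.85 F [ 0.2  0.1 -1.3] w 0.0264 shift [ 0.0003 -0.      0.0024]
turn -0.001 (y down => -yaw)
[-116.1  -39.6]
scene
  teal (0.4624, 0.1027) stand [-47.  101.9] yaw 32.4 (97, 26, 65, [260, 172])
  teal (0.5892, 0.137) stand [ -8.8 -23.8] yaw 31.7 (113, 38, 123, [302, 181])
  teal (0.5965, 0.0286) stand [-116.9  -34.5] yaw 36.9 (39, 19, 46, [277, 200])
side
  teal (0.5857, 0.1279) stand [-18.  -20.6] yaw 6.5 (139, 64, 469, [209, 229])
  teal (0.4576, 0.1293) stand [-20.6 107.5] yaw 18.2 (114, 28, 239, [252, 245])
```

Request:
jog_arm(commands=[[[0,0,0.004],0,0.0],[[0,-0.03,0],0,0.0],[[0,-0.03,0],0,0.0],[[0,0,-0.026],0,0.0],[[0,0,-0.026],0,0.0],[[0,0,-0.026],0,0.0],[[0,0,0],0,0.0]])

```text
time: 13.9
tcp_pos: [0.5258, 0.0318, 0.0807]
orientation: [-1.197, 1.237, -1.23]
ft_force: [0.3, -0.8, -1.4]
gripper_width: 0.0267
```

```bash
python3 - <<'E'
from h import *
s=state();go(s,(.532,.031,.021),-1.8);print(st(s["tcp_pos"]))
for n in ["scene","side","wrist"]: print(n);p=read_camera(n);row(p,s if n=="wrist" else None,100)
cv2.imwrite("pics/w4.png",p["img"])
E
```

```text
t 13.9 tcp [0.5258 0.0318 0.0807] jaw -1.85 F [ 0.3 -0.8 -1.4] w 0.0267 shift [0.0006 0.0597 0.0066]
turn -0.001 (y down => -yaw)
[-115.9   36.3]
scene
  teal (0.4896, 0.1624) stand [13.5 76.6] yaw 23.5 (104, 30, 100, [281, 162])
  teal (0.5766, 0.1298) stand [-16.3 -11.4] yaw 6.5 (114, 31, 189, [295, 182])
side
  teal (0.5673, 0.1371) stand [-9.3 -1.9] yaw 5.5 (113, 32, 282, [213, 231])
  teal (0.4577, 0.1286) stand [-21.3 107.4] yaw 18.2 (113, 28, 241, [252, 245])
wrist
  teal (0.4595, 0.111) stand [-38.8 105. ] yaw 18.0 (84, 27, 4992, [118, 75])
  teal (0.5281, 0.0996) stand [-48.1  36.1] yaw -0.1 (90, 41, 9411, [252, 79])
  teal (0.5563, 0.1224) stand [-24.4   8.6] yaw 2.8 (43, 10, 1263, [306, 39])
  teal (0.567, 0.1113) stand [-35.1  -2.4] yaw 4.4 (64, 27, 2454, [338, 76])
  teal (0.5575, 0.0972) stand [-49.5   6.6] yaw 2.7 (7, 6, 138, [309, 98])
  teal (0.5248, 0.0015) stand [-146.2   36.3] yaw -89.9 (43, 38, 3346, [252, 265])
```

View pics/w4.png

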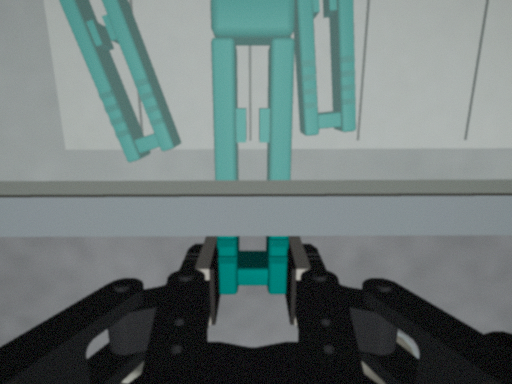

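Request:
jog_arm(commands=[[[-0.004,0.03,0],0,0.0],[[0,0.0297,0],0,0.0],[[0,0,0],0,0.0],[[0,0,0.0082],0,0.0],[[0,0,0.0082],0,0.0],[[0,0,0.0082],0,0.0],[[0,0,0.0082],0,0.0],[[0,0,0.008],0,0.0],[[0,0,0],0,0.0]])

```text
time: 14.95
tcp_pos: [0.5729, 0.0339, 0.022]
orientation: [-1.192, 1.231, -1.234]
ft_force: [1.0, -0.1, -1.3]
gripper_width: 0.0268
```

Request:
jog_arm(commands=[[[0,0,-0.0091],0,0.0],[[0,0,-0.0091],0,0.0],[[0,0,-0.0091],0,0.0],[[0,0,-0.0091],0,0.0],[[0,0,-0.0091],0,0.0],[[0,0,-0.0091],0,0.0],[[0,0,-0.0091],0,0.0],[[0,0,-0.0091],0,0.0],[[0,0,-0.0091],0,0.0],[[0,0,-0.0091],0,0.0],[[0,0,0],0,0.0]])

```text
time: 16.05
tcp_pos: [0.4775, 0.0372, 0.0213]
orientation: [-1.195, 1.235, -1.232]
ft_force: [-0.2, 0.3, -0.6]
gripper_width: 0.0264
```

Request:
jog_arm(commands=[[[0,0,0.004],0,0.0],[[0,-0.03,0],0,0.0],[[0,-0.03,0],0,0.0],[[0,0,0],0,0.0]])

```text
time: 16.45
tcp_pos: [0.4876, 0.0367, 0.0846]
orientation: [-1.188, 1.227, -1.237]
ft_force: [0.4, -0.8, -0.1]
gripper_width: 0.0267
```

```bash
python3 - <<'E'
from h import *
s=state();go(s,(.532,.031,.021),-1.8);print(st(s["tcp_pos"]))
for n in ["scene","side","wrist"]: print(n);p=read_camera(n);row(p,s if n=="wrist" else None,100)
cv2.imwrite("pics/w5.png",p["img"])
E
```

```text
t 16.45 tcp [0.4876 0.0367 0.0846] jaw -1.85 F [ 0.4 -0.8 -0.1] w 0.0267 shift [0.0043 0.0639 0.0441]
turn -0.001 (y down => -yaw)
[-112.2   74.6]
scene
  teal (0.457, 0.1231) stand [-26.8 107.9] yaw 1.6 (108, 30, 73, [264, 163])
  teal (0.6109, 0.1301) stand [-15.  -45.7] yaw 8.2 (112, 30, 198, [304, 188])
side
  teal (0.6013, 0.1381) stand [ -7.3 -35.8] yaw 8.5 (112, 31, 273, [199, 231])
  teal (0.4469, 0.1365) stand [-13.7 118.4] yaw 2.7 (104, 29, 209, [252, 251])
wrist
  teal (0.4521, 0.1123) stand [-37.8 112.5] yaw 2.5 (80, 28, 4885, [178, 76])
  teal (0.4899, 0.095) stand [-53.9  74.1] yaw -0.1 (111, 42, 10691, [252, 92])
  teal (0.6117, 0.1135) stand [-31.5 -47. ] yaw 8.3 (71, 29, 4432, [480, 69])
  teal (0.6112, 0.143) stand [ -2.1 -45.6] yaw 10.2 (8, 4, 143, [489, 8])
  teal (0.4868, -0.0071) stand [-156.   74.] yaw 89.7 (43, 16, 1307, [252, 280])
```

View pics/w5.png

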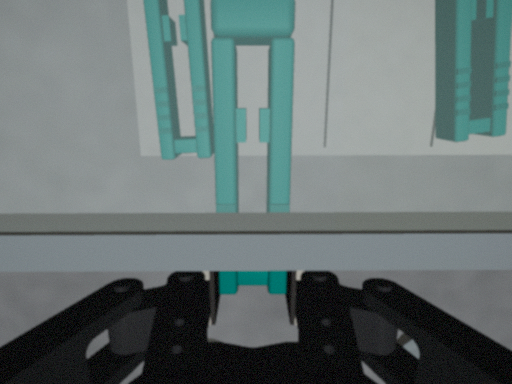

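Request:
jog_arm(commands=[[[0,0,-0.024],0,0.0],[[0,0,-0.024],0,0.0],[[0,0,-0.0245],0,0.0],[[0,0,0],0,0.0],[[0,0,0],0,0.0],[[0,0.031,0],0,0.0],[[0,0.031,0],0,0.0],[[0,0,0],0,0.0],[[0,0,0],0,0.0]])

```text
time: 17.5
tcp_pos: [0.4127, 0.0391, 0.0185]
orientation: [-1.193, 1.233, -1.233]
ft_force: [-0.1, -0.1, -0.3]
gripper_width: 0.0265
```

```bash
python3 - <<'E'
from h import *
s=state();go(s,(.532,.031,.021),-1.8);print(st(s["tcp_pos"]),s["qd"].round(3))
for n in ["scene","side"]: print(n);p=read_camera(n);row(p,None,60)
s=state();print(st(s["tcp_pos"]),s["qd"].round(3))
E
```

```text
t 17.5 tcp [0.4127 0.0391 0.0185] jaw -1.86 F [-0.1 -0.1 -0.3] w 0.0265 shift [ 0.0042 -0.0025  0.1195]
turn -0.001 (y down => -yaw)
[-112.1  149.5] [ 0.001 -0.019  0.01   0.     0.01   0.001]
scene
  teal (0.439, 0.125) stand [-25.5 126. ] yaw 1.6 (112, 66, 259, [261, 165])
  teal (0.6114, 0.1292) stand [-15.9 -46.2] yaw 8.0 (114, 31, 191, [304, 188])
side
  teal (0.6014, 0.1388) stand [ -6.6 -35.9] yaw 8.1 (113, 30, 270, [198, 231])
  teal (0.4203, 0.0879) stand [-63.1 143.5] yaw 0.7 (114, 45, 296, [275, 238])
  teal (0.4484, 0.138) stand [-12.2 117. ] yaw 7.3 (101, 30, 211, [252, 251])
[-112.1  150.1] [ 0.001 -0.014  0.01  -0.     0.002  0.   ]
```

Request:
jog_arm(commands=[[[0,-0.002,0],0,0.0],[[0,0,0.0041],0,0.0],[[0,0,0.0041],0,0.0],[[0,0,0.0041],0,0.0],[[0,0,0.0041],0,0.0],[[0,0,0.0041],0,0.0],[[0,0,0.004],0,0.0],[[0,0,0],0,0.0],[[0,0,0],0,0.0]])

```text
time: 18.5
tcp_pos: [0.4358, 0.0385, 0.0214]
orientation: [-1.194, 1.233, -1.233]
ft_force: [-0.5, -0.2, -0.5]
gripper_width: 0.0265
```

```bash
python3 - <<'E'
from h import *
s=state();print(st(s["tcp_pos"]),s["tcp_pos"],s["qd"].round(3),s["ft_force"])
E
```

```text
[-112.1  126.4] [0.43584896 0.03845105 0.02139276] [-0.    -0.001  0.009  0.     0.001 -0.001] [-0.47712932 -0.20934853 -0.50322385]
```

Request:
jog_arm(commands=[[[0,0,0.001],0,0.0],[[0,0,-0.006],0,0.0],[[0,-0.03,0],0,0.0],[[0,-0.03,0],0,0.0],[[0,0,0.037],0,0.0],[[0,0,0.038],0,0.0],[[0,0,0.038],0,0.0],[[0,0,0.038],0,0.0],[[0,0,0.038],0,0.0],[[0,0,0.038],0,0.0],[[0,0,0],0,0.0],[[0,0,0],0,0.0]])

```text
time: 19.7
tcp_pos: [0.6572, 0.0312, 0.0807]
orientation: [-1.195, 1.234, -1.232]
ft_force: [-0.7, 0.5, -1.5]
gripper_width: 0.0266
```

```bash
python3 - <<'E'
from h import *
s=state();print(st(s["tcp_pos"]),s["tcp_pos"],s["qd"].round(3),s["ft_force"])
for n in ["scene","side"]: print(n);p=read_camera(n);row(p,None,60)
E
```

```text
[-112.4  -95. ] [0.65716502 0.03121964 0.08069501] [ 0.002 -0.018  0.054 -0.     0.009  0.   ] [-0.65914581  0.48609949 -1.54721307]
scene
  teal (0.475, 0.1187) stand [-30.6  89.8] yaw 1.9 (104, 32, 153, [266, 170])
  teal (0.6075, 0.0884) stand [-56.8 -43.6] yaw 36.3 (61, 24, 100, [295, 192])
side
  teal (0.7094, 0.0609) stand [ -81.  -146.3] yaw 61.4 (42, 24, 65, [180, 204])
  teal (0.6009, 0.1381) stand [ -7.3 -35.4] yaw 8.5 (112, 31, 272, [198, 231])
  teal (0.4658, 0.1323) stand [-17.3  99.4] yaw 0.0 (114, 30, 283, [248, 245])
```

Request:
jog_arm(commands=[[[0,0.03,0],0,0.0],[[0,0.0295,0],0,0.0],[[0,0,0],0,0.0],[[0,0,-0.0049],0,0.0],[[0,0,-0.0049],0,0.0],[[0,0,-0.0049],0,0.0],[[0,0,-0.0049],0,0.0],[[0,0,-0.0049],0,0.0],[[0,0,-0.0049],0,0.0],[[0,0,-0.004],0,0.0],[[0,0,0],0,0.0],[[0,0,0],0,0.0]])

```text
time: 21.0
tcp_pos: [0.6242, 0.0323, 0.0219]
orientation: [-1.194, 1.233, -1.233]
ft_force: [0.8, -0.3, -1.0]
gripper_width: 0.0267
```

```bash
python3 - <<'E'
from h import *
s=state();print(st(s["tcp_pos"]),s["tcp_pos"],s["qd"].round(3),s["ft_force"])
E
```

```text
[-112.3  -62.1] [0.62423403 0.03234686 0.02190116] [-0.001  0.002 -0.009  0.    -0.001  0.001] [ 0.81933806 -0.26063529 -1.02772905]
```

Request:
jog_arm(commands=[[[0,0,-0.0015],0,0.0],[[0,0,0],0,0.0],[[0,0,0.012],0,0.0],[[0,0,0.0125],0,0.0],[[0,0,0.0125],0,0.0],[[0,0,0],0,0.0],[[0,0.002,0],0,0.0],[[0,0,0],0,0.045],[[0,0,0],0,0.045],[[0,-0.02,0],0,0.045],[[0.02,-0.04,0],0,0.045],[[0.02,-0.04,0],0,0.045]])

```text
time: 22.2
tcp_pos: [0.6571, -0.0085, 0.1202]
orientation: [-1.196, 1.234, -1.23]
ft_force: [1.1, -0.5, -0.5]
gripper_width: 0.0453
```

Request:
jog_arm(commands=[[[0.01,-0.04,-0.045],0,0.045],[[0.01,-0.04,-0.045],0,0.045],[[0.01,-0.04,0],0,0.045],[[0,0,0],0,0.045],[[0,0,0],0,0.045]])

```text
time: 22.7
tcp_pos: [0.5842, -0.0331, 0.227]
orientation: [-1.191, 1.231, -1.235]
ft_force: [0.0, -0.3, -0.4]
gripper_width: 0.0449
```

```bash
python3 - <<'E'
from h import *
s=state();go(s,(.532,.031,.021),-1.8);print(st(s["tcp_pos"]))
for n in ["scene","side","wrist"]: print(n);p=read_camera(n);row(p,s if n=="wrist" else None,60)
cv2.imwrite("pics/w6.png",p["img"])
np.savez("w6.npz",**p,tcp_pos=s["tcp_pos"],orientation=s["orientation"])
E
```

```text
t 22.7 tcp [ 0.5842 -0.0331  0.227 ] jaw -1.89 F [ 0.  -0.3 -0.4] w 0.0449 shift [-0.0624  0.2058 -0.0549]
turn -0.002 (y down => -yaw)
[-178.9  -24.1]
scene
  teal (0.4752, 0.1227) stand [-26.6  89.7] yaw 1.8 (113, 32, 178, [267, 169])
  teal (0.6038, 0.1319) stand [-13.4 -38.5] yaw -0.6 (112, 31, 205, [303, 186])
  teal (0.666, 0.0718) stand [ -71.5 -102.6] yaw -0.2 (111, 33, 230, [306, 206])
side
  teal (0.6569, 0.0984) stand [-45.2 -92.7] yaw 0.6 (81, 32, 195, [189, 216])
  teal (0.5943, 0.1399) stand [ -5.7 -28.8] yaw -0.6 (111, 31, 301, [201, 232])
  teal (0.4654, 0.1312) stand [-18.4  99.8] yaw 0.4 (111, 30, 284, [248, 245])
wrist
  teal (0.4709, 0.0958) stand [-53.7  93.2] yaw -0.1 (51, 30, 1497, [121, 31])
  teal (0.5988, 0.0976) stand [-47.8 -34.6] yaw 0.0 (39, 27, 883, [263, 26])
  teal (0.6618, 0.0678) stand [-75.6 -98.5] yaw -0.2 (95, 29, 2414, [332, 55])
```

View pics/w6.png

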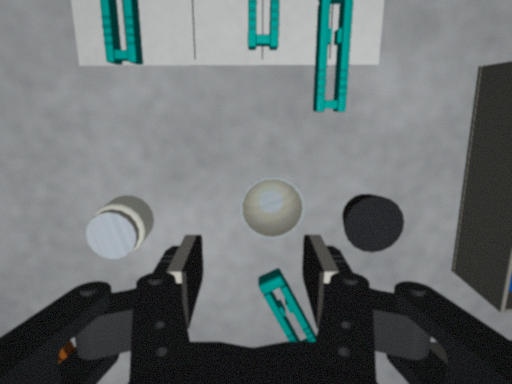

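```bash
python3 - <<'E'
from h import *
p=dict(np.load("w6.npz"));s=p;p["fov_y"]=float(p["fov_y"])
g=cv2.cvtColor(p["img"],cv2.COLOR_BGR2GRAY).astype(float)
def dark(v,u0,u1):
    r=g[v,u0:u1];w=np.clip(np.median(r)-r-6,0,None);return u0+(w*np.arange(len(w))).sum()/max(w.sum(),1e-6)
for name,u0,u1,rows in [("bay2",186,204,range(5,58,6)),("bay1below",256,270,range(51,60,2))]:
    P=[(dark(v,u0,u1),v) for v in rows];W=onplane(p,P,.0005,s);print(name,[st(w).tolist() for w in W])
# slot centre of b, teal mask columns
hsv=cv2.cvtColor(p["img"],cv2.COLOR_BGR2HSV);m=cv2.inRange(hsv,(78,90,40),(98,255,255))
for v in (10,25,40): 
    for lo,hi in ((90,150),(235,290),(300,360)):
        u=np.nonzero(m[v,lo:hi])[0]+lo
        print(v,u.min(),u.max(),"top edges stand",st(onplane(p,(u.min(),v),.022,s)[0]),st(onplane(p,(u.max()+1,v),.022,s)[0]))
print([st(onplane(p,q,0,s)[0]).tolist() for q in [(79,66),(379,66)]])
E
python3 - <<'E'
import cv2
a=cv2.imread('pics/w6.png')[0:115,60:400];cv2.imwrite('pics/w6c.png',cv2.resize(a,(800,270),interpolation=2))
E
```

```text
bay2 [[-26.9, 31.0], [-32.0, 31.2], [-37.1, 31.0], [-42.3, 31.0], [-47.5, 31.0], [-52.7, 31.1], [-58.0, 31.1], [-63.4, 31.0], [-68.8, 31.0]]
bay1below [[-67.0, -34.5], [-68.8, -34.4], [-70.6, -34.4], [-72.4, -34.5], [-74.3, -34.7]]
10 102 137 top edges stand [-36.2 107.4] [-36.2  75.7]
10 249 278 top edges stand [-36.2 -22.2] [-36.2 -48.6]
10 319 351 top edges stand [-36.3 -84. ] [ -36.3 -113.1]
25 103 138 top edges stand [-48.2 107.9] [-48.3  75.9]
25 249 278 top edges stand [-48.3 -22.1] [-48.3 -48.9]
25 318 350 top edges stand [-48.4 -83.7] [ -48.4 -113.2]
40 105 139 top edges stand [-60.6 107.5] [-60.6  76.1]
40 248 277 top edges stand [-60.7 -21.2] [-60.7 -48.2]
40 318 349 top edges stand [-60.7 -84.3] [ -60.7 -113.2]
[[-80.5, 144.4], [-80.7, -149.3]]
```

View pics/w6c.png

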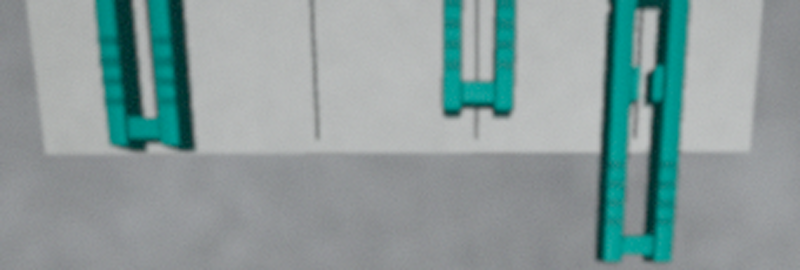

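Request:
jog_arm(commands=[[[0.0351,0.0178,0.0105],0,0.05],[[0.0351,0.0178,0.0105],0,0.05],[[0.0351,0.0178,0.0105],0,0.05],[[0.0351,0.0178,0.0105],0,0.05],[[0.0351,0.0178,0.0105],0,0.05],[[0.0351,0.0178,0.0105],0,0.05],[[0,0,0],-0.1178,0.05],[[0,0,0],-0.1178,0.05],[[0,0,0],-0.1178,0.05],[[0,0,0],-0.1178,0.05],[[0,0,0],0,0.05],[[0,0,0],0,0.05]])

```text
time: 24.05
tcp_pos: [0.6396, -0.2448, 0.1173]
orientation: [-1.385, 0.884, -0.88]
ft_force: [-0.3, 0.2, 0.5]
gripper_width: 0.0498
```

```bash
python3 - <<'E'
from h import *
s=state();p=read_camera("wrist")
for r in teal(p,s,1500):
    print(r);a=np.radians(r[2]%180);u=np.array([np.cos(a),np.sin(a)]);g=np.array(r[:2])-.046*u;print(g);go(s,(g[0],g[1],.0195),r[2]%180-90)
E
```

```text
(0.6199, -0.2045, -64.8, 108, 27, 4896, [251, 123])
[ 0.63948585 -0.24612204]
t 24.05 tcp [ 0.6396 -0.2448  0.1173] jaw 24.98 F [-0.3  0.2  0.5] w 0.0498 shift [ 0.0014  0.0978 -0.0005]
turn -0.004 (y down => -yaw)
```

Request:
jog_arm(commands=[[[0.0014,0.033,0],0,0.05],[[0,0.033,0],0,0.05],[[0,0.02,0],0,0.05],[[0,0.0115,0],0,0.05],[[0,0,0],0,0.0],[[0,0,0],0,0.0],[[0,0,0],0,0.0],[[0,0,0],0,0.0],[[0,0,0],0,0.0],[[0,-0.035,0],0,0.0],[[0,-0.035,0],0,0.0]])

```text
time: 25.2
tcp_pos: [0.6396, -0.246, 0.091]
orientation: [-1.386, 0.883, -0.878]
ft_force: [1.4, 0.4, 0.0]
gripper_width: 0.0268
```

Request:
jog_arm(commands=[[[-0.0388,0,0],0,0.0],[[-0.0388,0,0],0,0.0],[[-0.0388,0,0],0,0.0],[[-0.0388,0,0],0,0.0],[[-0.0388,0,0],0,0.0],[[-0.0388,0,0],0,0.0],[[-0.0388,0,0],0,0.0],[[-0.0388,0,0],0,0.0],[[0,0,0],0.1168,0.0],[[0,0,0],0.1168,0.0],[[0,0,0],0.1168,0.0],[[0,0,0],0.1168,0.0]])

```text
time: 26.4
tcp_pos: [0.509, 0.0346, 0.0918]
orientation: [-1.193, 1.233, -1.234]
ft_force: [0.4, -0.6, -0.5]
gripper_width: 0.0265
```

Request:
jog_arm(commands=[[[0,0,0],0,0.0],[[0,0,0],0,0.0]])

```text
time: 26.6
tcp_pos: [0.5089, 0.0344, 0.0915]
orientation: [-1.197, 1.227, -1.228]
ft_force: [0.4, -0.2, -1.2]
gripper_width: 0.0263
```

```bash
python3 - <<'E'
from h import *
s=state();go(s,(.5092,.036,.021),-1.8);print(st(s["tcp_pos"]))
E
```

```text
t 26.6 tcp [0.5089 0.0344 0.0915] jaw -1.45 F [ 0.4 -0.2 -1.2] w 0.0263 shift [-0.0016  0.0705  0.0002]
turn 0.006 (y down => -yaw)
[-113.8   53.2]
```

Request:
jog_arm(commands=[[[-0.0015,0.035,0],0.006,0.0],[[0,0.035,0],0,0.0],[[0,0,0],0,0.0],[[0,0,-0.005],0,0.0],[[0,0,-0.005],0,0.0],[[0,0,-0.0052],0,0.0],[[0,0,0],0,0.0],[[0,0,0],0,0.0]])

```text
time: 27.4
tcp_pos: [0.4937, 0.0365, 0.0218]
orientation: [-1.192, 1.234, -1.235]
ft_force: [0.2, -0.6, -1.0]
gripper_width: 0.0262
```

Request:
jog_arm(commands=[[[0,0,0.0125],0,0.0],[[0,0,0.0125],0,0.0],[[0,0,0.0127],0,0.0],[[0,0,0],0,0.0],[[0,0.002,0],0,0.0],[[0,0,0],0,0.0]])

```text
time: 28.0
tcp_pos: [0.5303, 0.0352, 0.0186]
orientation: [-1.194, 1.236, -1.233]
ft_force: [-0.6, 0.4, -0.6]
gripper_width: 0.0268
```

```bash
python3 - <<'E'
from h import *
s=state();go(s,(.5092,.036,.021),-1.8);print(st(s["tcp_pos"]))
E
```

```text
t 28.0 tcp [0.5303 0.0352 0.0186] jaw -1.97 F [-0.6  0.4 -0.6] w 0.0268 shift [-0.     -0.0023 -0.0211]
turn -0.003 (y down => -yaw)
[-112.3   31.9]
```

Request:
jog_arm(commands=[[[0,0,0.001],0,0.0],[[0,0,0],0,0.0],[[0,0,0],0,0.045],[[0,0,0],0,0.045],[[0,-0.035,0],0,0.045],[[0,-0.035,0],0,0.045],[[0.04,0,0],0,0.0854],[[0.04,0,0],0,0.0854],[[0,0,0],0,0.0854]])

```text
time: 28.9
tcp_pos: [0.5303, -0.0486, 0.0899]
orientation: [-1.191, 1.234, -1.239]
ft_force: [0.3, 1.1, 0.6]
gripper_width: 0.0848
```

Request:
jog_arm(commands=[[[0,0,0],0.1428,0.0854],[[0,0,0],0.1428,0.0854],[[0,0,0],0.1428,0.0854],[[0,0,0],0.1428,0.0854],[[0,0,0],0.1428,0.0854],[[0,0,0],0.1428,0.0854],[[0,0,0],0.1428,0.0854],[[0,0,0],0.1428,0.0854],[[0,0,0],0.1428,0.0854],[[0,0,0],0.1428,0.0854],[[0,0,0],0.1428,0.0854],[[0,0,0],0,0.0854]])

```text
time: 30.1
tcp_pos: [0.5293, -0.0443, 0.0891]
orientation: [-0.039, -2.204, 2.203]
ft_force: [0.2, -0.8, -0.1]
gripper_width: 0.0855
```

```bash
cat >> h.py <<'E'
def gos(x,y,z):
    """go to my-stand mm coordinates (true y = y+1.8)"""
    s=state();w=O+x/1000*SX+y/1000*SY;print("stand",st(s["tcp_pos"]));go(s,(w[0],w[1],z),-91.8)
E
python3 - <<'E'
from h import *
gos(-185,30.7,.011)
for n in ["scene","side"]: print(n);p=read_camera(n);row(p,None,60)
E
```

```text
stand [-191.9   30.4]
t 30.1 tcp [ 0.5293 -0.0443  0.0891] jaw -92.04 F [ 0.2 -0.8 -0.1] w 0.0855 shift [ 0.0003  0.0781 -0.0068]
turn -0.004 (y down => -yaw)
scene
  teal (0.4735, 0.1257) stand [-23.7  91.5] yaw 1.9 (108, 31, 149, [269, 168])
  teal (0.5393, 0.0773) stand [-70.   24.2] yaw -0.8 (112, 32, 186, [273, 185])
  teal (0.6038, 0.1312) stand [-14.1 -38.6] yaw -0.6 (113, 31, 197, [303, 186])
  teal (0.6659, 0.0719) stand [ -71.4 -102.5] yaw -1.0 (111, 32, 229, [306, 206])
side
  teal (0.6562, 0.0982) stand [-45.4 -92. ] yaw 1.8 (81, 32, 195, [189, 216])
  teal (0.5945, 0.1403) stand [ -5.3 -29. ] yaw -0.6 (112, 31, 297, [201, 232])
  teal (0.5311, 0.1038) stand [-43.8  33.2] yaw 0.1 (82, 31, 208, [231, 230])
  teal (0.464, 0.1325) stand [-17.2 101.2] yaw 0.7 (111, 31, 283, [248, 245])
```

Request:
jog_arm(commands=[[[0,0.039,0],-0.004,0.0854],[[0,0.039,0],0,0.0854],[[0,0,0],0,0.0854],[[0,0,-0.0085],0,0.0854],[[0,0,-0.0085],0,0.0854],[[0,0,-0.0085],0,0.0854],[[0,0,-0.0085],0,0.0854],[[0,0,-0.0085],0,0.0854],[[0,0,-0.0085],0,0.0854],[[0,0,-0.0085],0,0.0854],[[0,0,-0.0085],0,0.0854],[[0,0,0],0,0.0854]])

```text
time: 31.4
tcp_pos: [0.5314, 0.0244, 0.0111]
orientation: [-0.032, -2.207, 2.206]
ft_force: [-0.9, 1.3, 0.6]
gripper_width: 0.0853
```

Request:
jog_arm(commands=[[[0,0,0],0,0.0854],[[0,0,0],0,0.0854]])

```text
time: 31.6
tcp_pos: [0.5314, 0.023, 0.011]
orientation: [-0.033, -2.206, 2.206]
ft_force: [0.4, -0.9, 0.5]
gripper_width: 0.0852
```

```bash
python3 - <<'E'
from h import *
gos(-112,30.7,.011)
for n in ["scene","side"]: print(n);p=read_camera(n);row(p,None,60)
E
```

```text
stand [-124.5   30.4]
t 31.6 tcp [0.5314 0.023  0.011 ] jaw -91.74 F [ 0.4 -0.9  0.5] w 0.0852 shift [ 0.0003  0.     -0.0125]
turn 0.001 (y down => -yaw)
scene
  teal (0.5349, 0.1309) stand [-16.6  30.3] yaw 6.6 (112, 32, 165, [285, 176])
  teal (0.6042, 0.1319) stand [-13.4 -38.9] yaw -0.6 (112, 32, 207, [303, 186])
  teal (0.6643, 0.0722) stand [ -71.2 -100.9] yaw 1.3 (111, 32, 232, [306, 206])
side
  teal (0.6563, 0.0995) stand [-44.1 -92. ] yaw 1.8 (82, 32, 187, [189, 216])
  teal (0.594, 0.1404) stand [ -5.2 -28.5] yaw -0.6 (112, 32, 299, [201, 232])
  teal (0.5254, 0.1379) stand [-9.9 40. ] yaw 6.0 (119, 31, 310, [225, 239])
  teal (0.4639, 0.1326) stand [-17.1 101.3] yaw 0.0 (111, 30, 283, [248, 245])
```

Request:
jog_arm(commands=[[[0,0,0.004],0,0.07],[[0,0,0],0,0.07],[[0,0,0],0,0.07],[[-0.0215,0,0],0,0.07],[[-0.0215,0,0],0,0.07],[[-0.0215,0,0],0,0.07],[[0,0,0],0,0.07],[[0,0,-0.004],0,0.0854],[[0,0,0],0,0.0854],[[0,0,-0.004],0,0.0854],[[0,0,-0.004],0,0.0854],[[0,0,0],0,0.0854]])

```text
time: 32.9
tcp_pos: [0.5958, 0.0299, 0.0112]
orientation: [-0.032, -2.206, 2.206]
ft_force: [-0.4, 0.6, 0.3]
gripper_width: 0.0856
```

```bash
python3 - <<'E'
from h import *
gos(-112,-34.3,.011)
for n in ["scene","side"]: print(n);p=read_camera(n);row(p,None,60)
E
```

```text
stand [-115.6  -33.7]
t 32.9 tcp [0.5958 0.0299 0.0112] jaw -91.71 F [-0.4  0.6  0.3] w 0.0856 shift [-0.0006  0.0002 -0.0036]
turn 0.002 (y down => -yaw)
scene
  teal (0.4219, 0.2351) stand [ 84.  146.5] yaw -56.8 (92, 49, 98, [281, 148])
  teal (0.4717, 0.0962) stand [-53.2  92.4] yaw 3.3 (57, 29, 75, [260, 173])
  teal (0.6046, 0.1392) stand [ -6.1 -39.1] yaw 0.1 (115, 32, 185, [306, 185])
  teal (0.6659, 0.0728) stand [ -70.5 -102.5] yaw -1.0 (109, 32, 231, [306, 206])
side
  teal (0.6562, 0.0985) stand [-45.1 -92. ] yaw 1.8 (81, 32, 195, [189, 217])
  teal (0.5944, 0.1405) stand [ -5.1 -28.9] yaw -0.6 (114, 31, 294, [200, 232])
  teal (0.5249, 0.1396) stand [-8.2 40.6] yaw 5.5 (113, 31, 294, [225, 239])
  teal (0.4643, 0.133) stand [-16.7 100.9] yaw 0.4 (112, 30, 277, [248, 245])
```

Request:
jog_arm(commands=[[[0,0,-0.002],0,0.0854],[[0,0,-0.002],0,0.0854],[[0,0,0],0,0.0854],[[0,0,0],0,0.0854]])

```text
time: 33.4
tcp_pos: [0.5964, 0.0333, 0.0112]
orientation: [-0.033, -2.206, 2.206]
ft_force: [0.4, -0.3, 0.2]
gripper_width: 0.0855
```

Request:
jog_arm(commands=[[[0,0,-0.002],0,0.0854],[[0,0,0],0,0.0854],[[0,0,0],0,0.0854]])

```text
time: 33.7
tcp_pos: [0.5965, 0.0352, 0.0111]
orientation: [-0.033, -2.206, 2.206]
ft_force: [0.1, 0.5, -0.2]
gripper_width: 0.0852
```

```bash
python3 - <<'E'
from h import *
gos(-112,-34.3,.011)
for n in ["scene","side"]: print(n);p=read_camera(n);row(p,None,60)
E
```

```text
stand [-110.3  -34.2]
t 33.7 tcp [0.5965 0.0352 0.0111] jaw -91.74 F [ 0.1  0.5 -0.2] w 0.0852 shift [-0.0001  0.0001  0.0017]
turn 0.001 (y down => -yaw)
scene
  teal (0.4264, 0.2427) stand [ 91.8 142.3] yaw -49.3 (88, 44, 96, [282, 148])
  teal (0.4718, 0.0972) stand [-52.2  92.3] yaw 6.1 (64, 30, 83, [260, 172])
  teal (0.6034, 0.1441) stand [ -1.2 -37.8] yaw 0.9 (114, 32, 184, [307, 184])
  teal (0.6664, 0.0713) stand [ -72. -103.] yaw -1.0 (112, 33, 235, [306, 206])
side
  teal (0.6562, 0.0982) stand [-45.4 -92. ] yaw 1.8 (81, 32, 187, [189, 217])
  teal (0.5942, 0.1448) stand [ -0.8 -28.5] yaw 2.0 (107, 31, 275, [200, 233])
  teal (0.5257, 0.14) stand [-7.8 39.8] yaw 5.5 (113, 29, 293, [225, 239])
  teal (0.4642, 0.1326) stand [-17.1 101. ] yaw 0.0 (111, 30, 285, [248, 245])
```

Request:
jog_arm(commands=[[[0,0,-0.002],0,0.0854],[[0,0,0],0,0.0854],[[0,0,0],0,0.0854]])

```text
time: 34.1
tcp_pos: [0.5965, 0.0369, 0.0112]
orientation: [-0.033, -2.206, 2.207]
ft_force: [-0.6, -3.4, 0.4]
gripper_width: 0.0856
```

Request:
jog_arm(commands=[[[0,0,-0.0015],0,0.0854],[[0,0,0],0,0.0854],[[0,0,0],0,0.0854]])

```text
time: 34.4
tcp_pos: [0.5966, 0.0374, 0.0112]
orientation: [-0.033, -2.205, 2.208]
ft_force: [-0.5, -9.4, 0.2]
gripper_width: 0.0853
```

```bash
python3 - <<'E'
from h import *
gos(-112,-34.3,.011)
p=read_camera("wrist");s=state();cv2.imwrite("pics/w7.png",p["img"])
for n in ["scene","side"]: print(n);p=read_camera(n);row(p,None,60)
E
```

```text
stand [-108.1  -34.3]
t 34.4 tcp [0.5966 0.0374 0.0112] jaw -91.71 F [-0.5 -9.4  0.2] w 0.0853 shift [0.     0.0002 0.0039]
turn 0.002 (y down => -yaw)
scene
  teal (0.4246, 0.2428) stand [ 91.8 144.1] yaw -58.0 (87, 43, 97, [282, 147])
  teal (0.4723, 0.0993) stand [-50.1  91.9] yaw 4.3 (67, 31, 90, [261, 172])
  teal (0.6035, 0.1454) stand [  0.1 -37.8] yaw 0.3 (112, 32, 177, [307, 184])
  teal (0.6652, 0.0713) stand [ -72.  -101.8] yaw -0.4 (112, 31, 235, [306, 206])
side
  teal (0.6565, 0.0982) stand [-45.4 -92.3] yaw 1.8 (81, 31, 193, [188, 217])
  teal (0.5942, 0.1453) stand [ -0.3 -28.5] yaw 2.0 (106, 31, 266, [200, 233])
  teal (0.5253, 0.1396) stand [-8.2 40.2] yaw 5.5 (113, 30, 290, [225, 239])
  teal (0.4645, 0.1326) stand [-17.1 100.7] yaw 0.3 (111, 29, 278, [248, 246])
```

View pics/w7.png

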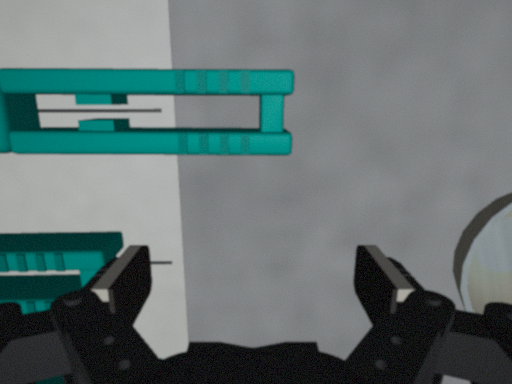

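Request:
jog_arm(commands=[[[0,0,0.009],0,0.07],[[0,0,0.009],0,0.07],[[0,0,0],0,0.07],[[0.03,0,0],0,0.07],[[0.03,0,0],0,0.07],[[0.03,0,0.005],0,0.07],[[0.03,0,0.005],0,0.07],[[0.0105,0,0],0,0.07],[[0,0,0],0,0.07],[[0,0,0],0,0.0854],[[0,0,0],0,0.0854]])

```text
time: 35.65
tcp_pos: [0.468, 0.0145, 0.0114]
orientation: [-0.037, -2.207, 2.208]
ft_force: [0.1, 0.1, 0.3]
gripper_width: 0.0854
```

```bash
python3 - <<'E'
from h import *
gos(-112,96.2,.011)
for n in ["scene","side"]: print(n);p=read_camera(n);row(p,None,60)
E
```

```text
stand [-135.    93.5]
t 35.65 tcp [0.468  0.0145 0.0114] jaw -91.74 F [0.1 0.1 0.3] w 0.0854 shift [ 0.0027  0.0004 -0.023 ]
turn 0.001 (y down => -yaw)
scene
  teal (0.4737, 0.1224) stand [-27.   91.2] yaw 0.0 (114, 33, 163, [268, 168])
  teal (0.5352, 0.1309) stand [-16.6  30. ] yaw 5.1 (111, 30, 180, [284, 176])
  teal (0.6047, 0.1453) stand [  0. -39.] yaw 1.7 (113, 33, 203, [306, 185])
  teal (0.6657, 0.0719) stand [ -71.4 -102.3] yaw -1.0 (111, 31, 236, [306, 206])
side
  teal (0.6562, 0.0982) stand [-45.4 -92. ] yaw 1.8 (81, 32, 195, [189, 217])
  teal (0.5942, 0.1483) stand [  2.7 -28.4] yaw 1.4 (100, 31, 253, [199, 234])
  teal (0.5253, 0.1396) stand [-8.2 40.2] yaw 5.5 (113, 30, 291, [225, 239])
  teal (0.4639, 0.1302) stand [-19.5 101.2] yaw 0.0 (116, 30, 282, [248, 245])
```

Request:
jog_arm(commands=[[[0.0027,0,0],0,0.0854],[[0,0,0],0,0.0854],[[0,0,-0.004],0,0.0854],[[0,0,-0.004],0,0.0854],[[0,0,-0.004],0,0.0854],[[0,0,-0.004],0,0.0854],[[0,0,-0.003],0,0.0854],[[0,0,0],0,0.0854],[[0,0,0],0,0.0854]])

```text
time: 36.65
tcp_pos: [0.4632, 0.0338, 0.0112]
orientation: [-0.033, -2.206, 2.206]
ft_force: [-0.3, -0.4, 0.1]
gripper_width: 0.0853
```

```bash
python3 - <<'E'
from h import *
gos(-108,96.2,.011)
for n in ["scene","side"]: print(n);p=read_camera(n);row(p,None,60)
E
```

```text
stand [-115.8   98.9]
t 36.65 tcp [0.4632 0.0338 0.0112] jaw -91.72 F [-0.3 -0.4  0.1] w 0.0853 shift [-0.0027  0.0002 -0.0078]
turn 0.001 (y down => -yaw)
scene
  teal (0.4749, 0.143) stand [-6.4 90.6] yaw -0.9 (114, 33, 164, [273, 166])
  teal (0.5347, 0.1289) stand [-18.6  30.4] yaw 6.4 (116, 31, 182, [284, 176])
  teal (0.6032, 0.1444) stand [ -0.9 -37.5] yaw -0.1 (114, 32, 200, [306, 185])
  teal (0.6663, 0.0728) stand [ -70.5 -102.9] yaw -1.0 (109, 32, 232, [306, 206])
side
  teal (0.6569, 0.0991) stand [-44.5 -92.6] yaw 0.6 (82, 32, 191, [189, 216])
  teal (0.5943, 0.1484) stand [  2.8 -28.5] yaw 0.9 (100, 31, 250, [199, 234])
  teal (0.5257, 0.14) stand [-7.8 39.8] yaw 5.5 (113, 29, 290, [225, 239])
  teal (0.4652, 0.147) stand [ -2.7 100.5] yaw -1.0 (109, 30, 289, [247, 247])
```

Request:
jog_arm(commands=[[[0,0,-0.0025],0,0.0854],[[0,0,0],0,0.0854],[[0,0,0],0,0.0854]])

```text
time: 37.05
tcp_pos: [0.4632, 0.0363, 0.0112]
orientation: [-0.033, -2.206, 2.206]
ft_force: [0.1, 0.2, -0.1]
gripper_width: 0.0852
```

Request:
jog_arm(commands=[[[0,0,-0.002],0,0.0854],[[0,0,0],0,0.0854],[[0,0,0],0,0.0854]])

```text
time: 37.35
tcp_pos: [0.4633, 0.0383, 0.0112]
orientation: [-0.033, -2.206, 2.206]
ft_force: [-0.4, 1.0, -0.4]
gripper_width: 0.0854
```

Request:
jog_arm(commands=[[[0,0,-0.002],0,0.0854],[[0,0,0],0,0.0854],[[0,0,0],0,0.0854]])

```text
time: 37.65
tcp_pos: [0.4634, 0.0403, 0.0112]
orientation: [-0.033, -2.206, 2.206]
ft_force: [0.3, 0.7, -0.3]
gripper_width: 0.0855
```

Request:
jog_arm(commands=[[[0,0,-0.0015],0,0.0854],[[0,0,0],0,0.0854],[[0,0,0],0,0.0854]])

```text
time: 37.95
tcp_pos: [0.4638, 0.041, 0.0113]
orientation: [-0.033, -2.206, 2.208]
ft_force: [0.5, -6.9, 0.4]
gripper_width: 0.0853
```

```bash
python3 - <<'E'
from h import *
gos(-108,96.2,.011)
for n in ["scene","side"]: print(n);p=read_camera(n);row(p,None,60)
E
```

```text
stand [-108.6   98.6]
t 37.95 tcp [0.4638 0.041  0.0113] jaw -91.7 F [ 0.5 -6.9  0.4] w 0.0853 shift [-0.0024  0.0003 -0.0006]
turn 0.002 (y down => -yaw)
scene
  teal (0.4765, 0.1477) stand [-1.6 89.2] yaw 1.9 (116, 35, 169, [274, 165])
  teal (0.5352, 0.1306) stand [-16.9  30. ] yaw 5.1 (112, 30, 178, [284, 176])
  teal (0.6043, 0.1427) stand [ -2.6 -38.7] yaw 1.7 (118, 32, 201, [306, 185])
  teal (0.6656, 0.0729) stand [ -70.4 -102.2] yaw -1.0 (109, 31, 230, [306, 206])
side
  teal (0.6564, 0.098) stand [-45.6 -92.2] yaw 1.8 (80, 31, 189, [189, 216])
  teal (0.5942, 0.1483) stand [  2.7 -28.4] yaw 2.0 (100, 31, 257, [200, 234])
  teal (0.5253, 0.1392) stand [-8.6 40.2] yaw 5.5 (112, 30, 287, [225, 239])
  teal (0.4659, 0.1477) stand [-1.9 99.8] yaw -0.6 (108, 30, 279, [246, 247])
```

Request:
jog_arm(commands=[[[0,0,0.0145],0,0.0854],[[0,0,0.0145],0,0.0854],[[-0.028,0,0],0,0.0854],[[-0.028,0,0],0,0.0854],[[0,0,0.025],0,0.0854],[[0,0,0.025],0,0.0854],[[0,-0.04,0],0,0.05],[[0,-0.04,0],-0.1428,0.05],[[0,0,0],-0.1428,0.05],[[0,0,0],-0.1428,0.05],[[0,0,0],-0.1428,0.05],[[0,0,0],-0.1428,0.05]])

```text
time: 39.25
tcp_pos: [0.5169, -0.0388, 0.0913]
orientation: [-0.654, 1.823, -1.822]
ft_force: [0.0, 0.4, 0.1]
gripper_width: 0.0501
```

Request:
jog_arm(commands=[[[0,0,0],-0.1428,0.05],[[0,0,0],-0.1428,0.05],[[0,0,0],-0.1428,0.05],[[0,0,0],-0.1428,0.05],[[0,0,0],-0.1428,0.05],[[0,0,0],-0.1428,0.05],[[-0.0185,0,0.035],0,0.05],[[-0.0185,0,0.035],0,0.05],[[-0.0185,0,0.035],0,0.05],[[-0.0185,0,0.035],0,0.05],[[0,0,0],0,0.05],[[0,0,0],0,0.05]])

```text
time: 40.45
tcp_pos: [0.6591, 0.0313, 0.0906]
orientation: [-1.196, 1.231, -1.23]
ft_force: [-1.1, -0.6, -0.1]
gripper_width: 0.0504
```

```bash
python3 - <<'E'
from h import *
s=state();w=O-.112*SX-.0994*SY;go(s,(w[0],w[1],.0195),-1.8);print(st(s["tcp_pos"]))
E
```

```text
t 40.45 tcp [0.6591 0.0313 0.0906] jaw -1.68 F [-1.1 -0.6 -0.1] w 0.0504 shift [-0.0002  0.0711  0.0025]
turn 0.002 (y down => -yaw)
[-112.2  -97. ]
```

Request:
jog_arm(commands=[[[0.004,0.03,0.0025],0,0.05],[[0,0.03,0],0,0.05],[[0,0.0105,0],0,0.05],[[0,0,0],0,0.05],[[0,0,0],0,0.0],[[0,0,0],0,0.0],[[0,0,0],0,0.0],[[0,0,0],0,0.0],[[0,-0.03,0],0,0.0],[[0,-0.03,0],0,0.0]])

```text
time: 41.45
tcp_pos: [0.6607, 0.0268, 0.0808]
orientation: [-1.196, 1.233, -1.23]
ft_force: [-0.1, -0.3, 0.3]
gripper_width: 0.026
```

Request:
jog_arm(commands=[[[0.032,0,0],0,0.0],[[0.032,0,0],0,0.0],[[0,0,-0.041],0,0.0],[[0,0,-0.041],0,0.0],[[0,0,-0.041],0,0.0],[[0,0,-0.041],0,0.0],[[0,0,0],0,0.0],[[0,0,0],0,0.0],[[0,0,0],0,0.0]])

```text
time: 42.35
tcp_pos: [0.4977, -0.0327, 0.0813]
orientation: [-1.193, 1.229, -1.233]
ft_force: [0.1, -0.5, -0.5]
gripper_width: 0.0266
```

```bash
python3 - <<'E'
from h import *
s=state();w=O-.18*SX+.0645*SY;go(s,(w[0],w[1],.0205),-1.8);print(st(s["tcp_pos"]))
p=read_camera("wrist");cv2.imwrite("pics/w8.png",p["img"]);row(p,s,100)
E
```

```text
t 42.35 tcp [ 0.4977 -0.0327  0.0813] jaw -1.74 F [ 0.1 -0.5 -0.5] w 0.0266 shift [-0.0012  0.0608 -0.0024]
turn 0.001 (y down => -yaw)
[-181.2   62.3]
  teal (0.5302, 0.0782) stand [-69.4  33.3] yaw -89.9 (26, 2, 108, [249, 128])
```

View pics/w8.png

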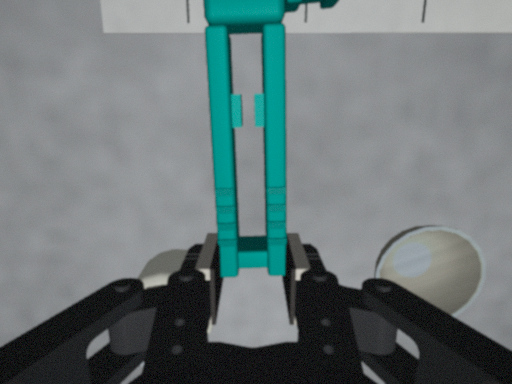

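Request:
jog_arm(commands=[[[0,0.03,-0.002],0.024,0.0],[[0,0.03,0],0,0.0],[[0,0,0],0,0.0],[[-0.012,0,-0.0004],0,0.0],[[-0.012,0,-0.0004],0,0.0],[[-0.012,0,-0.0003],0,0.0],[[-0.012,0,-0.0003],0,0.0],[[-0.012,0,-0.0003],0,0.0],[[-0.01,0,-0.0003],0,0.0],[[0,0,0],0,0.0],[[0,0,0],0,0.0]])

```text
time: 43.5
tcp_pos: [0.4955, 0.0381, 0.0207]
orientation: [-1.183, 1.248, -1.248]
ft_force: [0.8, 0.3, -0.7]
gripper_width: 0.027
```

```bash
python3 - <<'E'
from h import *
s=state();w=O-.11*SX+.058*SY;go(s,(w[0],w[1],.0205),-3.2);print(st(s["tcp_pos"]))
for n in ["scene","side"]: print(n);p=read_camera(n);row(p,None,60)
E
```

```text
t 43.5 tcp [0.4955 0.0381 0.0207] jaw -3.06 F [ 0.8  0.3 -0.7] w 0.027 shift [-0.0008  0.0002  0.0087]
turn 0.003 (y down => -yaw)
[-110.6   66.7]
scene
  teal (0.5065, 0.1352) stand [-13.2  58.8] yaw 4.3 (144, 90, 366, [281, 172])
  teal (0.6043, 0.1443) stand [ -1.  -38.7] yaw 1.7 (115, 32, 199, [306, 185])
side
  teal (0.5943, 0.1483) stand [  2.7 -28.5] yaw 1.8 (100, 31, 259, [199, 234])
  teal (0.4951, 0.1336) stand [-15.1  70.2] yaw 5.5 (141, 91, 778, [238, 240])
```

Request:
jog_arm(commands=[[[0,0,0.0025],0,0.0],[[0,0,0.0025],0,0.0],[[0,0,0.0025],0,0.0],[[0,0,0.0012],0,0.0],[[0,0,0],0,0.0],[[0,0,0],0,0.0]])

```text
time: 44.2
tcp_pos: [0.5044, 0.0373, 0.0207]
orientation: [-1.183, 1.249, -1.249]
ft_force: [-0.5, 0.3, -0.3]
gripper_width: 0.0266
```

Request:
jog_arm(commands=[[[0,0,-0.003],0,0.0],[[0.016,0,0],0,0.0],[[0.03,0,0],0,0.0],[[0.03,0,0],0,0.0],[[0,-0.035,0],0,0.0],[[0,-0.035,0],0,0.0],[[0,-0.03,0],0,0.0],[[0,0,0],0,0.0]])

```text
time: 45.0
tcp_pos: [0.4996, -0.039, 0.1243]
orientation: [-1.178, 1.243, -1.254]
ft_force: [1.2, 0.3, -0.6]
gripper_width: 0.0262
```

```bash
python3 - <<'E'
from h import *
s=state();w=O-.112*SX-.0993*SY;go(s,(w[0],w[1],.0205),-3.2);print(st(s["tcp_pos"]))
for n in ["scene","side"]: print(n);p=read_camera(n);row(p,None,60)
E
```

```text
t 45.0 tcp [ 0.4996 -0.039   0.1243] jaw -3.13 F [ 1.2  0.3 -0.6] w 0.0262 shift [-0.0793  0.1048  0.157 ]
turn 0.001 (y down => -yaw)
[-187.5   60.3]
scene
  teal (0.4112, 0.1384) stand [-12.9 154.2] yaw 30.5 (121, 45, 166, [257, 155])
  teal (0.4757, 0.1478) stand [-1.5 90. ] yaw 0.6 (116, 32, 186, [273, 166])
  teal (0.5431, 0.1304) stand [-16.8  22.1] yaw 4.9 (113, 31, 188, [286, 177])
  teal (0.6042, 0.1443) stand [ -1.  -38.6] yaw 1.7 (115, 32, 205, [306, 185])
side
  teal (0.5947, 0.1483) stand [  2.7 -28.9] yaw 1.4 (100, 30, 253, [199, 234])
  teal (0.5336, 0.1395) stand [-8.  31.9] yaw 4.5 (114, 30, 286, [222, 238])
  teal (0.4654, 0.1506) stand [  0.9 100.4] yaw -1.0 (102, 31, 271, [246, 248])
```

Request:
jog_arm(commands=[[[0,0,0.0393],0,0.0],[[0,0,0.0393],0,0.0],[[0,0,0.0393],0,0.0],[[0,0,0.0393],0,0.0],[[-0.027,0,0],0,0.0],[[-0.027,0,0],0,0.0],[[-0.027,0.03,0],0,0.0],[[0,0.035,0],0,0.0],[[0,0.036,0],0,0.0],[[0,0,0],0,0.0],[[0,0,0],0,0.0]])

```text
time: 46.2
tcp_pos: [0.657, 0.0343, 0.0175]
orientation: [-1.186, 1.251, -1.247]
ft_force: [-0.8, 0.2, -1.1]
gripper_width: 0.0263
```

```bash
python3 - <<'E'
from h import *
s=state();w=O-.11*SX-.0993*SY;go(s,(w[0],w[1],.0205),-3.2);print(st(s["tcp_pos"]))
for n in ["scene","side"]: print(n);p=read_camera(n);row(p,None,60)
E
```

```text
t 46.2 tcp [0.657  0.0343 0.0175] jaw -3.09 F [-0.8  0.2 -1.1] w 0.0263 shift [ 0.0006 -0.003   0.0045]
turn 0.002 (y down => -yaw)
[-109.3  -94.8]
scene
  teal (0.4768, 0.1475) stand [-1.8 88.9] yaw 0.6 (115, 35, 167, [273, 166])
  teal (0.6124, 0.1837) stand [ 38.6 -45.5] yaw 31.2 (47, 17, 42, [316, 179])
side
  teal (0.657, 0.1017) stand [-41.9 -92.7] yaw 0.6 (87, 32, 228, [188, 217])
  teal (0.5944, 0.1483) stand [  2.7 -28.6] yaw 1.6 (100, 31, 249, [199, 234])
  teal (0.5334, 0.1392) stand [-8.3 32.1] yaw 4.5 (113, 30, 293, [222, 238])
  teal (0.4661, 0.1506) stand [ 1.  99.7] yaw -0.2 (102, 30, 271, [246, 248])
```

```bash
python3 - <<'E'
from h import *
s=state();print(st(s["tcp_pos"]));p=read_camera("wrist")
hsv=cv2.cvtColor(p["img"],cv2.COLOR_BGR2HSV);m=cv2.inRange(hsv,(78,60,30),(98,255,255))
g=cv2.cvtColor(p["img"],cv2.COLOR_BGR2GRAY)
for v in range(5,240,30):
    u=np.nonzero(m[v,150:350])[0]+150
    if len(u): a=st(onplane(p,(u.min(),v),.021,s)[0]);b=st(onplane(p,(u.max()+1,v),.021,s)[0]);print(v,u.min(),u.max(),a,b,"mid",(a+b)/2)
cv2.imwrite("pics/w9.png",p["img"])
E
```

```text
[-109.5  -94.6]
5 209 293 [-14.  -82.8] [ -14.6 -110.5] mid [-14.3  -96.65]
35 209 293 [-23.  -82.3] [ -23.6 -110.6] mid [-23.3  -96.45]
65 211 292 [-32.4 -82.4] [ -33.  -110.4] mid [-32.7 -96.4]
95 212 291 [-42.2 -82.2] [ -42.8 -110.1] mid [-42.5  -96.15]
125 213 290 [-52.5 -82. ] [ -53.1 -109.8] mid [-52.8 -95.9]
155 214 290 [-63.2 -81.8] [ -63.8 -109.9] mid [-63.5  -95.85]
185 214 289 [-74.5 -81.2] [ -75.1 -109.6] mid [-74.8 -95.4]
215 215 289 [-86.3 -81. ] [ -86.9 -109.7] mid [-86.6  -95.35]
```

Request:
jog_arm(commands=[[[0,-0.002,0],-0.018,0.0],[[0,0,0.0042],0,0.0],[[0,0,0],0,0.0],[[0,0.002,0],0,0.0],[[0,0,0],0,0.0],[[0,0,0],0,0.045],[[0,0,0],0,0.045],[[0,-0.035,0],0,0.045],[[0,-0.035,0],0,0.045],[[0.025,0,0],0,0.045],[[0.035,0,0],0,0.045],[[0.035,0,0],0,0.045]])

```text
time: 47.55
tcp_pos: [0.6594, -0.0617, 0.0904]
orientation: [-1.192, 1.234, -1.236]
ft_force: [0.2, -0.4, -0.7]
gripper_width: 0.0449
```

Request:
jog_arm(commands=[[[0,0,-0.035],0,0.045],[[0,0,-0.035],0.1424,0.045],[[0,0,0],0.1424,0.045],[[0,0,0],0.1424,0.045],[[0,0,0],0.1424,0.045],[[0,0,0],0.1424,0.045],[[0,0,0],0.1424,0.045],[[0,0,0],0.1424,0.045],[[0,0,0],0.1424,0.045],[[0,0,0],0.1424,0.045],[[0,0,0],0.1424,0.045],[[0,0,0],0.1424,0.045]])

```text
time: 48.75
tcp_pos: [0.5893, -0.0586, 0.0899]
orientation: [-0.042, -2.203, 2.202]
ft_force: [-0.7, -0.3, 0.1]
gripper_width: 0.0449
```

```bash
python3 - <<'E'
from h import *
gos(-135,-5,.011)
for n in ["scene","side"]: print(n);p=read_camera(n);row(p,None,60)
E
```

```text
stand [-204.3  -30. ]
t 48.75 tcp [ 0.5893 -0.0586  0.0899] jaw -92.17 F [-0.7 -0.3  0.1] w 0.0449 shift [ 0.0255  0.0789 -0.0691]
turn -0.006 (y down => -yaw)
scene
  teal (0.4766, 0.1733) stand [24.  89.9] yaw -0.9 (64, 33, 81, [281, 162])
  teal (0.5428, 0.1294) stand [-17.8  22.4] yaw 4.1 (115, 30, 188, [287, 177])
  teal (0.604, 0.1436) stand [ -1.7 -38.4] yaw 1.7 (116, 32, 201, [306, 185])
  teal (0.6694, 0.0802) stand [ -63.  -105.7] yaw 0.0 (111, 30, 226, [309, 206])
side
  teal (0.6611, 0.101) stand [-42.5 -96.8] yaw 2.0 (86, 32, 200, [187, 217])
  teal (0.5939, 0.1484) stand [  2.8 -28.1] yaw 1.0 (100, 32, 259, [199, 234])
  teal (0.5335, 0.1395) stand [-8. 32.] yaw 5.4 (114, 31, 291, [222, 238])
  teal (0.4661, 0.1507) stand [ 1.1 99.7] yaw 0.0 (102, 30, 264, [246, 248])
```

Request:
jog_arm(commands=[[[0.0245,0,-0.029],-0.006,0.045],[[0,0,-0.029],0,0.045],[[0,0.037,0],0,0.045],[[0,0.036,0],0,0.045],[[0,0,0],0,0.045],[[0,0,-0.012],0,0.06],[[0,0.003,0],0,0.0854],[[0,0.003,0],0,0.0854],[[0,0,0],0,0.0854]])

```text
time: 49.75
tcp_pos: [0.5663, 0.0122, 0.0103]
orientation: [-0.027, -2.209, 2.208]
ft_force: [0.1, -0.6, -0.4]
gripper_width: 0.0853
```

```bash
python3 - <<'E'
from h import *
gos(-112,-5.5,.011);s=state();p=read_camera("wrist");row(p,s,300);gos(-112,-5.5,.011)
E
```

```text
stand [-134.2   -4.8]
t 49.75 tcp [0.5663 0.0122 0.0103] jaw -91.43 F [ 0.1 -0.6 -0.4] w 0.0853 shift [-0.0008 -0.0007 -0.0222]
turn 0.007 (y down => -yaw)
  teal (0.6562, 0.0579) stand [-85.7 -93.2] yaw 1.1 (60, 14, 6125, [103, 33])
  teal (0.5983, 0.0944) stand [-51.1 -34.2] yaw -89.6 (29, 16, 2347, [24, 203])
  teal (0.5596, 0.0954) stand [-51.3   4.5] yaw 4.2 (24, 7, 572, [32, 301])
stand [-134.3   -4.9]
t 49.8 tcp [0.5664 0.0121 0.0105] jaw -91.45 F [ 0.5  0.5 -0.7] w 0.0853 shift [-0.0007 -0.0005 -0.0223]
turn 0.006 (y down => -yaw)
```

Request:
jog_arm(commands=[[[-0.0008,0,-0.011],0.006,0.0854],[[0,0,-0.011],0,0.0854],[[0,0,0],0,0.0854],[[0.003,0,0],0,0.0854],[[0.003,0,0],0,0.0854],[[0.003,0,0],0,0.0854],[[0.002,0,0],0,0.0854],[[0,0,0],0,0.0854],[[0,0,0],0,0.0854]])

```text
time: 50.7
tcp_pos: [0.5571, 0.0343, 0.0107]
orientation: [-0.035, -2.205, 2.205]
ft_force: [0.1, -0.1, 0.6]
gripper_width: 0.0858
```

```bash
python3 - <<'E'
from h import *
gos(-112,6,.011)
for n in ["scene","side"]: print(n);p=read_camera(n);row(p,None,60)
E
```

```text
stand [-112.4    5.1]
t 50.7 tcp [0.5571 0.0343 0.0107] jaw -91.85 F [ 0.1 -0.1  0.6] w 0.0858 shift [ 0.0009 -0.0003 -0.0004]
turn -0.001 (y down => -yaw)
scene
  teal (0.5425, 0.1497) stand [ 2.5 23.3] yaw 2.1 (74, 30, 78, [293, 174])
  teal (0.604, 0.145) stand [ -0.3 -38.3] yaw 1.7 (113, 32, 200, [306, 185])
  teal (0.6695, 0.0798) stand [ -63.4 -105.8] yaw -0.1 (111, 30, 219, [309, 206])
side
  teal (0.661, 0.102) stand [-41.5 -96.7] yaw 2.0 (88, 32, 202, [187, 217])
  teal (0.5943, 0.1483) stand [  2.7 -28.5] yaw 1.8 (100, 31, 253, [199, 234])
  teal (0.5312, 0.1405) stand [-7.1 34.3] yaw 4.5 (113, 34, 304, [223, 238])
  teal (0.4661, 0.1506) stand [ 1.  99.7] yaw -0.5 (102, 30, 265, [246, 248])
```

Request:
jog_arm(commands=[[[0.002,0,0],0,0.0854],[[0.002,0,0],0,0.0854],[[0,0,0],0,0.0854],[[0,0,0],0,0.0854]])

```text
time: 51.2
tcp_pos: [0.553, 0.0346, 0.0106]
orientation: [-0.035, -2.205, 2.205]
ft_force: [-0.6, 0.4, 0.5]
gripper_width: 0.0852
```

Request:
jog_arm(commands=[[[-0.006,0,0],0,0.0854],[[0,0,0.012],0,0.0854],[[0,0,0.01],0,0.07],[[0,0,0],0,0.07]])

```text
time: 51.6
tcp_pos: [0.5585, 0.0108, 0.0106]
orientation: [-0.037, -2.204, 2.205]
ft_force: [-0.3, -0.4, 0.4]
gripper_width: 0.0699
```

```bash
python3 - <<'E'
from h import *
gos(-135,30.7,.011)
for n in ["scene","side"]: print(n);p=read_camera(n);row(p,None,60)
E
```

```text
stand [-135.9    2.9]
t 51.6 tcp [0.5585 0.0108 0.0106] jaw -91.92 F [-0.3 -0.4  0.4] w 0.0699 shift [ 0.0278 -0.0004 -0.0008]
turn -0.002 (y down => -yaw)
scene
  teal (0.4774, 0.1915) stand [42.2 89.7] yaw 48.7 (33, 28, 50, [284, 160])
  teal (0.5402, 0.1498) stand [ 2.5 25.6] yaw -3.2 (76, 30, 108, [292, 174])
  teal (0.6035, 0.1443) stand [ -1.  -37.9] yaw 0.3 (114, 32, 197, [306, 185])
  teal (0.6696, 0.0806) stand [ -62.6 -105.9] yaw 0.4 (110, 30, 227, [309, 206])
side
  teal (0.6618, 0.1022) stand [-41.3 -97.4] yaw 0.8 (89, 32, 212, [187, 217])
  teal (0.594, 0.1483) stand [  2.7 -28.2] yaw 2.0 (100, 31, 261, [199, 234])
  teal (0.5295, 0.1406) stand [-7. 36.] yaw -1.4 (111, 31, 295, [224, 239])
  teal (0.4649, 0.1506) stand [  0.9 100.9] yaw -1.0 (102, 32, 270, [246, 248])
```

Request:
jog_arm(commands=[[[0.014,0,0],0,0.07],[[0.0142,0,0],-0.002,0.0854],[[0,0,0],0,0.0854],[[0,0,0],0,0.0854],[[0,0,-0.005],0,0.0854],[[0,0,-0.005],0,0.0854],[[0,0,-0.005],0,0.0854],[[0,0,-0.004],0,0.0854],[[0,0,-0.004],0,0.0854],[[0,0,-0.003],0,0.0854],[[0,0,0],0,0.0854],[[0,0,0],0,0.0854]])

```text
time: 52.9
tcp_pos: [0.532, 0.0385, 0.0109]
orientation: [-0.034, -2.206, 2.209]
ft_force: [1.2, -6.4, -0.0]
gripper_width: 0.0853
```

```bash
python3 - <<'E'
from h import *
gos(-108,30.7,.011)
for n in ["scene","side"]: print(n);p=read_camera(n);row(p,None,60)
E
```

```text
stand [-109.1   30.3]
t 52.9 tcp [0.532  0.0385 0.0109] jaw -91.68 F [ 1.2 -6.4 -0. ] w 0.0853 shift [ 0.0004 -0.0001 -0.0011]
turn 0.002 (y down => -yaw)
scene
  teal (0.5386, 0.1457) stand [-1.7 27.1] yaw -0.9 (116, 35, 168, [290, 174])
  teal (0.6046, 0.1443) stand [ -1.  -38.9] yaw 1.7 (115, 33, 205, [306, 185])
  teal (0.6699, 0.0798) stand [ -63.4 -106.2] yaw 0.4 (111, 31, 227, [309, 206])
side
  teal (0.6618, 0.1012) stand [-42.3 -97.5] yaw 0.8 (87, 32, 208, [187, 217])
  teal (0.5942, 0.1484) stand [  2.8 -28.4] yaw 0.9 (100, 31, 253, [199, 234])
  teal (0.5284, 0.1463) stand [-1.4 37.3] yaw -0.9 (109, 31, 280, [223, 240])
  teal (0.4658, 0.1507) stand [  1.1 100. ] yaw 0.0 (102, 30, 272, [246, 248])
```

Request:
jog_arm(commands=[[[0,0,0.013],0,0.0854],[[0,0,0.013],0,0.06],[[0,0,0.013],0,0.06],[[0,-0.05,0],0,0.06],[[-0.0323,0,0],0,0.06],[[-0.0323,0,0],0,0.06],[[-0.0323,0,0],0,0.06],[[-0.0323,0,0],0,0.06],[[-0.0323,0,0],0,0.06],[[0,0,0],0,0.06],[[0,0,0],0,0.06]])

```text
time: 54.1
tcp_pos: [0.691, -0.0055, 0.0601]
orientation: [-0.033, -2.206, 2.205]
ft_force: [-0.6, -0.3, -0.3]
gripper_width: 0.0601
```

```bash
python3 - <<'E'
from h import *
gos(-113,-130.5,.011)
s=state();p=read_camera("wrist");row(p,s,600)
E
```

```text
stand [-148. -130.]
t 54.1 tcp [ 0.691  -0.0055  0.0601] jaw -91.76 F [-0.6 -0.3 -0.3] w 0.0601 shift [-0.0006  0.0491 -0.035 ]
turn 0.001 (y down => -yaw)
  teal (0.6668, 0.0923) stand [ -51.  -102.8] yaw 1.1 (82, 30, 3699, [63, 269])
```

Request:
jog_arm(commands=[[[0,0.046,0],0,0.06],[[0,0,0],0,0.06],[[0,0,-0.017],0,0.07],[[0,0.003,-0.017],0,0.0854],[[0,0,0],0,0.0854],[[0,0,0],0,0.0854],[[0.002,0,0],0,0.0854],[[0.002,0,0],0,0.0854],[[0.0018,0,0],0,0.0854],[[0,0,0],0,0.0854],[[0,0,0],0,0.0854]])

```text
time: 55.25
tcp_pos: [0.6865, 0.0293, 0.0117]
orientation: [-0.033, -2.206, 2.206]
ft_force: [-0.3, -0.8, 0.2]
gripper_width: 0.0854
```

```bash
python3 - <<'E'
from h import *
gos(-113,-124,.011)
for n in ["scene"]: print(n);p=read_camera(n);row(p,None,60)
s=state();p=read_camera("wrist");row(p,s,600)
E
```

```text
stand [-113.3 -124.4]
t 55.25 tcp [0.6865 0.0293 0.0117] jaw -91.74 F [-0.3 -0.8  0.2] w 0.0854 shift [ 0.0004  0.0007 -0.0003]
turn 0.001 (y down => -yaw)
scene
  teal (0.4754, 0.1488) stand [-0.5 90.3] yaw 0.6 (114, 32, 183, [273, 166])
  teal (0.5412, 0.2347) stand [87.4 27.3] yaw -55.8 (90, 47, 115, [309, 163])
  teal (0.5367, 0.1331) stand [-14.3  28.6] yaw 0.8 (88, 31, 112, [284, 177])
  teal (0.677, 0.0523) stand [ -90.7 -114.2] yaw 6.6 (55, 11, 49, [305, 210])
  teal (0.6787, 0.1159) stand [ -27.  -113.9] yaw 0.1 (20, 7, 407, [36, 294])
  teal (0.6661, 0.0523) stand [ -91.  -103.3] yaw 0.1 (46, 28, 3815, [195, 315])
```

Request:
jog_arm(commands=[[[-0.006,0,0],0,0.0854],[[0,0,0.017],0,0.06],[[0,0,0.017],0,0.06],[[0,-0.049,0],0,0.06],[[0.0155,0,0.007],0,0.06],[[0.0155,0,0.008],0,0.06],[[0,0,0],0,0.06],[[0,0,0],0,0.06]])

```text
time: 56.15
tcp_pos: [0.6601, -0.0199, 0.0607]
orientation: [-0.035, -2.206, 2.206]
ft_force: [0.9, 1.1, 0.2]
gripper_width: 0.0602
```

```bash
python3 - <<'E'
from h import *
for n in ["scene","side"]: print(n);p=read_camera(n);row(p,None,60)
gos(-162,-99.3,.011)
E
```

```text
scene
  teal (0.4754, 0.1185) stand [-30.8  89.4] yaw -1.0 (52, 32, 66, [265, 169])
  teal (0.604, 0.164) stand [ 18.7 -37.7] yaw 3.7 (75, 30, 100, [312, 181])
  teal (0.6685, 0.0797) stand [ -63.5 -104.8] yaw 0.0 (112, 32, 236, [308, 205])
side
  teal (0.6586, 0.1017) stand [-41.9 -94.3] yaw 1.9 (88, 32, 212, [187, 217])
  teal (0.5944, 0.1482) stand [  2.6 -28.6] yaw -0.6 (100, 32, 255, [199, 234])
  teal (0.5288, 0.1492) stand [ 1.5 37. ] yaw -1.3 (103, 30, 264, [223, 241])
  teal (0.466, 0.1506) stand [ 1.  99.8] yaw -0.8 (102, 30, 267, [246, 248])
stand [-162.6 -100.3]
t 56.25 tcp [ 0.6609 -0.0192  0.0606] jaw -91.76 F [ 0.4 -0.1  0.6] w 0.06 shift [ 0.0011  0.0496 -0.0006]
turn 0.001 (y down => -yaw)
```

Request:
jog_arm(commands=[[[0,0.046,0],0,0.06],[[0,0,0],0,0.06],[[0,0,-0.005],0,0.06],[[0,0,-0.005],0,0.06],[[0,0,-0.005],0,0.06],[[0,0,-0.005],0,0.06],[[0,0,-0.005],0,0.06],[[0,0,0],0,0.06]])

```text
time: 57.05
tcp_pos: [0.6608, 0.0073, 0.0148]
orientation: [-0.032, -2.207, 2.206]
ft_force: [-0.6, -0.6, -0.0]
gripper_width: 0.0599
```

```bash
python3 - <<'E'
from h import *
for n in ["scene","side"]: print(n);p=read_camera(n);row(p,None,60)
gos(-112,-99.3,.011)
E
```

```text
scene
  teal (0.5033, 0.2104) stand [61.9 64.4] yaw -55.4 (93, 47, 116, [294, 161])
  teal (0.4746, 0.1345) stand [-14.9  90.7] yaw -1.0 (84, 29, 118, [269, 168])
  teal (0.6038, 0.1842) stand [ 38.9 -36.9] yaw -3.9 (34, 30, 56, [315, 178])
  teal (0.6672, 0.1018) stand [ -41.5 -102.9] yaw 2.0 (111, 31, 179, [315, 201])
side
  teal (0.6572, 0.1117) stand [-31.9 -92.5] yaw 3.6 (109, 33, 259, [185, 220])
  teal (0.594, 0.1483) stand [  2.7 -28.2] yaw 1.6 (100, 31, 256, [199, 234])
  teal (0.528, 0.1491) stand [ 1.4 37.8] yaw -0.7 (103, 31, 264, [223, 241])
  teal (0.4658, 0.1507) stand [  1.1 100. ] yaw 0.0 (102, 30, 265, [246, 248])
stand [-136.8  -99.5]
t 57.15 tcp [0.6609 0.0066 0.0148] jaw -91.69 F [ 0.6  0.5 -0.2] w 0.06 shift [ 0.0002  0.0038 -0.0248]
turn 0.002 (y down => -yaw)
```

Request:
jog_arm(commands=[[[0,0,0.004],0,0.06],[[0.007,0,0],0,0.06],[[0,0,-0.004],0,0.06],[[0,0,-0.004],0,0.06],[[0,0,-0.004],0,0.06],[[0,0,-0.004],0,0.06],[[0,0,0],0,0.06]])

```text
time: 57.85
tcp_pos: [0.6543, 0.0194, 0.0147]
orientation: [-0.033, -2.207, 2.206]
ft_force: [0.2, -0.2, -0.3]
gripper_width: 0.0602
```

```bash
python3 - <<'E'
from h import *
for n in ["scene","side"]: print(n);p=read_camera(n);row(p,None,60)
gos(-112,-99.3,.011)
E
```

```text
scene
  teal (0.4976, 0.2288) stand [80.1 70.7] yaw -48.6 (90, 47, 117, [296, 158])
  teal (0.4756, 0.1357) stand [-13.6  89.7] yaw 0.6 (95, 33, 127, [270, 167])
  teal (0.6067, 0.1884) stand [ 43.2 -39.7] yaw 57.1 (35, 23, 44, [316, 178])
  teal (0.6692, 0.1146) stand [ -28.6 -104.5] yaw -1.7 (111, 31, 208, [318, 200])
side
  teal (0.6598, 0.1208) stand [-22.7 -94.9] yaw 0.3 (119, 32, 285, [182, 222])
  teal (0.5944, 0.1483) stand [  2.7 -28.6] yaw 2.0 (100, 30, 251, [199, 234])
  teal (0.5286, 0.1491) stand [ 1.4 37.2] yaw -0.7 (103, 30, 258, [223, 241])
  teal (0.466, 0.1505) stand [ 0.9 99.8] yaw -1.4 (102, 30, 261, [246, 248])
stand [-124.8  -92.6]
t 57.95 tcp [0.6543 0.0189 0.0147] jaw -91.69 F [-0.6 -0.2 -0.9] w 0.0602 shift [-0.0067  0.0037 -0.0127]
turn 0.002 (y down => -yaw)
```

Request:
jog_arm(commands=[[[0,0,0.004],0,0.06],[[-0.0065,0,0],0,0.06],[[0,0,-0.004],0,0.06],[[0,0,-0.004],0,0.06],[[0,0,-0.004],0,0.06],[[0,0,-0.003],0,0.06],[[0,0,0],0,0.06]])

```text
time: 58.65
tcp_pos: [0.6609, 0.0301, 0.0147]
orientation: [-0.032, -2.207, 2.206]
ft_force: [-0.1, -0.1, 0.0]
gripper_width: 0.06
```

```bash
python3 - <<'E'
from h import *
for n in ["scene","side"]: print(n);p=read_camera(n);row(p,None,60)
gos(-112,-99.3,.011)
E
```

```text
scene
  teal (0.5048, 0.2422) stand [93.7 63.9] yaw -52.3 (91, 46, 113, [301, 158])
  teal (0.4758, 0.1474) stand [-1.9 89.9] yaw 0.6 (111, 33, 168, [272, 166])
  teal (0.5336, 0.1144) stand [-33.1  31.1] yaw 14.5 (55, 29, 63, [279, 179])
  teal (0.6681, 0.1253) stand [ -18. -103.] yaw 0.8 (112, 31, 180, [321, 197])
side
  teal (0.6578, 0.1316) stand [-12.  -92.5] yaw 1.9 (118, 33, 293, [180, 225])
  teal (0.5944, 0.1482) stand [  2.6 -28.6] yaw -0.6 (100, 32, 255, [199, 234])
  teal (0.5285, 0.1492) stand [ 1.5 37.3] yaw -1.3 (103, 31, 270, [223, 241])
  teal (0.4659, 0.1505) stand [ 0.9 99.9] yaw -1.6 (102, 31, 269, [246, 248])
stand [-113.7  -98.7]
t 58.75 tcp [0.6608 0.0297 0.0146] jaw -91.7 F [-0.3  0.4  0.3] w 0.0599 shift [-0.0006  0.0036 -0.0017]
turn 0.002 (y down => -yaw)
```

Request:
jog_arm(commands=[[[0,0,0.013],0,0.06],[[0.004,0,0],0,0.0854],[[0,0.003,0],0,0.0854],[[0,0,0],0,0.0854],[[0,0,-0.004],0,0.0854],[[0,0,-0.004],0,0.0854],[[0,0,-0.004],0,0.0854],[[0,0,0],0,0.0854]])

```text
time: 59.55
tcp_pos: [0.657, 0.0294, 0.0117]
orientation: [-0.032, -2.207, 2.206]
ft_force: [0.0, -0.6, -0.3]
gripper_width: 0.0855
```

```bash
python3 - <<'E'
from h import *
for n in ["scene","side"]: print(n);p=read_camera(n);row(p,None,60)
gos(-108,-99.3,.011)
E
```

```text
scene
  teal (0.5011, 0.2347) stand [86.1 67.3] yaw -56.5 (92, 46, 112, [299, 158])
  teal (0.4759, 0.1424) stand [-6.9 89.6] yaw 0.6 (108, 33, 150, [272, 166])
  teal (0.5301, 0.1068) stand [-40.8  34.3] yaw 43.6 (46, 26, 52, [279, 180])
  teal (0.6699, 0.1377) stand [  -5.5 -104.4] yaw -0.6 (117, 32, 214, [324, 196])
side
  teal (0.6602, 0.1392) stand [ -4.3 -94.7] yaw -1.2 (114, 32, 273, [178, 226])
  teal (0.5942, 0.1484) stand [  2.8 -28.4] yaw 0.9 (100, 31, 255, [199, 234])
  teal (0.5285, 0.1491) stand [ 1.4 37.3] yaw -0.7 (103, 30, 260, [223, 241])
  teal (0.4654, 0.1511) stand [  1.4 100.4] yaw -1.0 (101, 31, 262, [246, 248])
stand [-114.7  -95. ]
t 59.65 tcp [0.6571 0.0289 0.0117] jaw -91.68 F [-0.5 -0.   0.1] w 0.0857 shift [-0.0043  0.0007 -0.0067]
turn 0.002 (y down => -yaw)
```

Request:
jog_arm(commands=[[[0,0,0.003],0,0.0854],[[-0.005,0,0],0,0.0854],[[0,0,-0.004],0,0.0854],[[0,0,-0.003],0,0.0854],[[0,0,0],0,0.0854],[[0,0,0],0,0.0854]])

```text
time: 60.25
tcp_pos: [0.662, 0.0326, 0.0116]
orientation: [-0.032, -2.207, 2.206]
ft_force: [-0.7, -0.0, 0.6]
gripper_width: 0.0856
```

Request:
jog_arm(commands=[[[0,0,-0.002],0,0.0854],[[0,0,0],0,0.0854],[[0,0,0],0,0.0854]])

```text
time: 60.55
tcp_pos: [0.6621, 0.0344, 0.0116]
orientation: [-0.033, -2.206, 2.206]
ft_force: [0.3, -0.1, -0.3]
gripper_width: 0.0856
```

Request:
jog_arm(commands=[[[0,0,-0.0015],0,0.0854],[[0,0,0],0,0.0854],[[0,0,0],0,0.0854]])

```text
time: 60.85
tcp_pos: [0.6627, 0.0349, 0.0119]
orientation: [-0.034, -2.206, 2.208]
ft_force: [0.7, -5.4, -0.4]
gripper_width: 0.0854
```

Request:
jog_arm(commands=[[[0,0,-0.001],0,0.0854],[[0,0,0],0,0.0854],[[0,0,0],0,0.0854]])

```text
time: 61.15
tcp_pos: [0.6631, 0.0352, 0.012]
orientation: [-0.035, -2.205, 2.209]
ft_force: [0.9, -7.6, -0.1]
gripper_width: 0.0854
```

```bash
python3 - <<'E'
from h import *
for n in ["scene","side"]: print(n);p=read_camera(n);row(p,None,60)
gos(-108,-99.3,.011)
E
```

```text
scene
  teal (0.5073, 0.2436) stand [95.2 61.4] yaw -59.7 (92, 49, 113, [303, 158])
  teal (0.4752, 0.1476) stand [-1.7 90.5] yaw 0.6 (115, 31, 175, [273, 166])
  teal (0.5348, 0.1188) stand [-28.7  30. ] yaw 7.4 (61, 31, 78, [280, 179])
  teal (0.6697, 0.1436) stand [   0.4 -104. ] yaw 1.6 (113, 32, 184, [326, 194])
side
  teal (0.6603, 0.1427) stand [ -0.8 -94.7] yaw -0.7 (109, 32, 268, [178, 226])
  teal (0.5945, 0.1484) stand [  2.8 -28.7] yaw 1.2 (100, 31, 254, [199, 234])
  teal (0.5283, 0.1491) stand [ 1.4 37.5] yaw -0.7 (103, 31, 269, [223, 241])
  teal (0.4656, 0.1506) stand [  1.  100.2] yaw -1.0 (102, 30, 269, [246, 248])
stand [-108.2 -100.8]
t 61.25 tcp [0.6631 0.0352 0.012 ] jaw -91.72 F [ 1.2 -8.5  0.8] w 0.0855 shift [ 0.0015  0.001  -0.0002]
turn 0.001 (y down => -yaw)
```

Request:
jog_arm(commands=[[[0,0,0.014],0,0.07],[[0,0,0.014],0,0.06],[[0,0,0.015],0,0.06],[[0,-0.05,0],0,0.06],[[0.02,-0.05,0.01],0,0.06],[[0.04,-0.05,0.01],0,0.06],[[0.04,-0.05,0.01],0,0.06],[[0,-0.03,0],0,0.06],[[0,0,0],0,0.06],[[0,0,0],0,0.06]])

```text
time: 62.25
tcp_pos: [0.5805, -0.0292, 0.2152]
orientation: [-0.036, -2.207, 2.207]
ft_force: [-0.4, -0.1, -1.0]
gripper_width: 0.0599
```

```bash
python3 - <<'E'
from h import *
s=state();print(s["time"],st(s["tcp_pos"]),s["tcp_pos"])
p=read_camera("wrist");row(p,s,200)
g=cv2.cvtColor(p["img"],cv2.COLOR_BGR2GRAY).astype(float)
# centre lines in front of the tails: predicted pixels at stand x -68, find dark offset along y
hsv=cv2.cvtColor(p["img"],cv2.COLOR_BGR2HSV);m=cv2.inRange(hsv,(78,60,40),(98,255,255))
def samp(img,x,ys,z):
    W=np.array([[*(O+x/1000*SX+y/1000*SY),z] for y in ys]);uv=proj(p,W,s).astype(np.float32)
    return cv2.remap(img.astype(np.float32),uv[:,0].copy(),uv[:,1].copy(),cv2.INTER_LINEAR).ravel()
for k,y0 in enumerate([-99.3,-34.3,30.7,95.7]):
    ys=np.arange(y0-8,y0+8.1,.5);L=[]
    for x in (-66,-68,-70):
        v=samp(g,x,ys,0);w=np.clip(np.median(v)-v-5,0,None);L.append(round(float((w*ys).sum()/max(w.sum(),1e-6)),1))
    E=[]
    for x in (-45,-25,0,20,40):
        yy=np.arange(y0-26,y0+26,.5);q=samp(m,x,yy,.022)>127
        if q.any(): E.append((x,yy[q].min(),yy[q].max()))
    xs=np.arange(-90,70,.5);q=[samp(m,x,[y0-10,y0+10],.022).max()>127 for x in xs];q=np.array(q)
    print("bay",k,"line",L,"edges",E,"x",xs[q].min() if q.any() else None,xs[q].max() if q.any() else None)
for n in ["scene","side"]: print(n);row(read_camera(n),None,60)
E
```

```text
62.25 [-175.1  -20.3] [ 0.58052099 -0.02915992  0.2151606 ]
  teal (0.6644, 0.1316) stand [-11.8 -99.1] yaw -0.6 (89, 27, 1853, [71, 86])
  teal (0.5987, 0.1336) stand [-11.9 -33.4] yaw 1.1 (89, 28, 1743, [81, 159])
  teal (0.5328, 0.1354) stand [-12.1  32.5] yaw -1.1 (89, 29, 1644, [89, 223])
  teal (0.4708, 0.14) stand [-9.5 94.6] yaw -1.1 (84, 31, 1078, [89, 275])
bay 0 line [-97.3, -97.3, -97.3] edges [(-45, np.float64(-112.3), np.float64(-85.3)), (-25, np.float64(-112.3), np.float64(-86.3)), (0, np.float64(-112.3), np.float64(-86.3)), (20, np.float64(-112.3), np.float64(-86.3))] x -60.0 53.0
bay 1 line [-32.1, -32.1, -32.1] edges [(-45, np.float64(-48.3), np.float64(-20.299999999999997)), (-25, np.float64(-47.8), np.float64(-20.299999999999997)), (0, np.float64(-47.8), np.float64(-19.299999999999997)), (20, np.float64(-47.3), np.float64(-19.299999999999997))] x -60.0 54.0
bay 2 line [33.1, 33.1, 33.1] edges [(-45, np.float64(15.2), np.float64(47.7)), (-25, np.float64(15.2), np.float64(46.7)), (0, np.float64(14.2), np.float64(46.7)), (20, np.float64(14.2), np.float64(46.7))] x -5
[... 176 characters left out ...]
, np.float64(73.7), np.float64(99.7))] x -50.5 54.5
scene
  teal (0.476, 0.1488) stand [-0.5 89.7] yaw 0.6 (114, 33, 182, [273, 166])
  teal (0.5376, 0.1461) stand [-1.3 28.1] yaw -0.3 (114, 32, 187, [288, 175])
  teal (0.6046, 0.1443) stand [ -1.  -38.9] yaw 1.7 (115, 33, 195, [306, 185])
  teal (0.6705, 0.1433) stand [ 1.000e-01 -1.048e+02] yaw 0.2 (113, 32, 220, [324, 195])
side
  teal (0.6604, 0.1469) stand [  3.4 -94.6] yaw -0.7 (98, 31, 249, [177, 227])
  teal (0.5942, 0.1483) stand [  2.7 -28.4] yaw 1.8 (100, 31, 249, [199, 234])
  teal (0.5286, 0.1492) stand [ 1.5 37.2] yaw -1.6 (103, 31, 265, [223, 241])
  teal (0.4656, 0.1506) stand [  1.  100.2] yaw -1.0 (102, 30, 274, [246, 248])
```

```bash
python3 -c "
from rig import *
print(hand_in())"
```

```text
the job is handed in; nothing more can be done
None
```

All four teal clamps are in the row, one per tab and up against the back stop. I handed in at about 62.5 s of robot time, with the arm clear of everything.

**What I did**
- The first try, dragging clamp a out with a fingertip, slipped off and only turned it.
- I then held clamp c (and once d) flat and used it to sweep a, b and d square and into line under the guard. I finished d with a fingertip nudge at its tail.
- I pushed each clamp forward with the outside of the opened finger until the wrist force rose to 6–9 N against the stop.
- They ended up with c in bay 0, a in bay 1, d in bay 2 and b in bay 3.

**Last checks**

| Clamp | Bay | Off its centre line |
|---|---|---|
| c | 0 | about 2 mm |
| a | 1 | about 1.5 mm |
| d | 2 | under 1 mm |
| b | 3 | about 3 mm |

- **Squareness and far ends:** All four measured within about 1–2° of square. Their far ends were at the stop to within about 2 mm.
- **Where the checks disagreed:** The scene and side cameras differed by about 10 mm in absolute position along the row, so I judged centring from the wrist camera against the strip's lines. Bay 3's line was mostly hidden, so b's figure is the least certain. I left b's offset alone rather than risk turning it.
- **Guard and other objects:** Apart from my pushes on the clamps, no wrist reading showed contact. I planned every move to clear the guard and the other objects, but I did not measure their positions again at the end. I had also used all 12 picture views, so the final check was by numbers only.

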